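# Move washed tubes from the draining rack into the tube dryer, set it and start it

### The arm

A 6-joint arm with a two-finger parallel gripper is mounted at the origin on a cart in front of the work surface, level with it; the furniture and walls round the work are solid. World frame = base frame: x ahead of the robot, y to its left, z up, the work surface at z = 0. Lengths are in m, angles in rad, forces in N, time in s.
With the tool pointing down it reaches from about 0.25 to 0.775 m from the base axis. Payload 4 kg.
Tool frame: the origin (TCP) lies at the very end of the fingers, on their centre line; the grasp point (between the pads) lies hold_point_z behind it (hold_point_z is the distance from the TCP to the grasp point, in m); z points along the fingers, y is the direction in which the jaws open and shut (so a half turn about z gives the same grasp; the last joint's range is limited). The gripper opens to 94 mm and grips with 3 to 60 N. Pads are 16 mm wide; open, the fingers measure 119 mm over their backs; the gripper's body (75 mm by 177 mm) begins 78 mm behind the grasp point.
Start: joints at [-1.313, 0.087, 1.371, -0, 1.684, -0.103], TCP at [0.194, -0.515, 0.206] pointing down, gripper open.
Joint ranges: [-3.1, 3.1], [-0.76, 2.03], [0.27, 2.55], [-1.08, 4.22], [0.17, 2.65], [-2.57, 2.57]. Speed limits (rad/s): [2.79, 2.79, 3.14, 3.14, 3.14, 3.14].

### API

Orientations are given as [roll, pitch, yaw] about the fixed x, y, z axes, in that order (R = Rz(yaw) Ry(pitch) Rx(roll)).
In Python, from bench import * gives the robot as it stands.
- The arm moves only by the tool step_arm, never from a script. Its argument "increments" is text: rows parted by semicolons, each of 6 numbers parted by spaces: the shift along the tool's x, y, z in cm, then the turn, a rotation vector about the tool's x, y, z in rad. A call has 1 to 5 rows; each row shifts and turns the commanded pose from where the row before left it, along the tool's axes as they then stand; what a row does not reach is not made up. A row lasts 1/10 s, in which the tool goes at most 50 mm and 8.59 degrees, less where a joint would pass 70% of its speed; a pose out of reach is approached as far as the arm can. A call is refused whole if a number of a shift passes 5 or a number of a turn 0.15, either way. A call with a gripper value outside its range is refused whole. "claw" is the gripper's target within -1 to 1 (shut at 1, half-way at 0, fully open at -1), set as the call begins (left out, the last holds). The fingers move at their own pace and stop on an object; the grip force is fixed at half the most. Time passes only in rows, so rows that do not move let the fingers close. It gives the time, the measured TCP pose, the force and the opening at its end, in the units of the state.
- get_obs(): the state, without advancing time (a new reading comes with each control period).
- snapshot(name): name is "scene" or "top" or "wrist"; returns the picture (480x640x3 uint8, red, green, blue); there is no depth.
- calibration(name): a dict with "camera_matrix" (3x3 intrinsics, pixels), "eye" and "orientation" of the camera in the world; the wrist camera has in their place "tool_from_camera" (4x4, takes a point from camera to tool coordinates, whose origin is the TCP and whose axes are the flange's). Camera axes: x right, y up, looking along -z (the intrinsics and any distortion apply to the point x, -y, -z); pixel columns grow to the right and rows downward; lengths in m; the calibration is good to about 2 mm. A picture is of the moment at which its call begins: read the wrist's pose just before it. calibration takes no time and is no camera call.
- close_job(): hands the job in, once; it reports no verdict.
The state is a dict: "time": time; "joint_positions": joint angles; "qvel": joint speeds; "joint_torque": joint torques, N m; "tool_pos": TCP position; "ee_rot": TCP orientation; "wrist_force": force on the tool from outside, world axes, zero at the start; "wrist_torque": the same for the moment, N m; "width": finger opening in m.
Only numpy, scipy, OpenCV 4.12 (cv2) and the standard library are available. Lean on these libraries where they do the work, as an engineer would, in place of code of your own. Each camera call takes 0.05 s, during which the arm holds its last target. There are 200 camera calls.

### The job

Lift every test tube off the sloping pegs of the draining rack and press each one down into its own clip place on the tube dryer until the spring fingers snap round it at both ends, lying centred in its clips with its open mouth facing the dryer's white air housing. When all the tubes are in, turn the heat dial on the housing clockwise to its stop, then press the start button on the housing fully down and let it come back up. Leave the timer and the petri dish where they stand.

Things in the scene. Friction and masses are not known exactly. Their poses are not given: they have to be found in the camera images.
- tube0_mid (a point): Centre (on the axis, half-way along) of a white plastic test tube, 20 mm outside diameter, 130 mm long, 25 to 50 g, round closed end, open mouth with a slight lip. Local x runs along the tube and points to the mouth. At the start it hangs mouth down over a sloping peg of the draining rack, centre about 100 mm above the bench, 56 mm from its neighbours. A tube not in use is absent.
- tube0_mouth (a point): Centre of the open mouth (14 mm bore, 90 mm deep) of the same tube as tube0_mid, 65 mm from its centre along +x; axes as tube0_mid.
- tube1_mid (a point): Centre (on the axis, half-way along) of a white plastic test tube, 20 mm outside diameter, 130 mm long, 25 to 50 g, round closed end, open mouth with a slight lip. Local x runs along the tube and points to the mouth. At the start it hangs mouth down over a sloping peg of the draining rack, centre about 100 mm above the bench, 56 mm from its neighbours. A tube not in use is absent.
- tube1_mouth (a point): Centre of the open mouth (14 mm bore, 90 mm deep) of the same tube as tube1_mid, 65 mm from its centre along +x; axes as tube1_mid.
- tube2_mid (a point): Centre (on the axis, half-way along) of a white plastic test tube, 20 mm outside diameter, 130 mm long, 25 to 50 g, round closed end, open mouth with a slight lip. Local x runs along the tube and points to the mouth. At the start it hangs mouth down over a sloping peg of the draining rack, centre about 100 mm above the bench, 56 mm from its neighbours. A tube not in use is absent.
- tube2_mouth (a point): Centre of the open mouth (14 mm bore, 90 mm deep) of the same tube as tube2_mid, 65 mm from its centre along +x; axes as tube2_mid.
- tube3_mid (a point): Centre (on the axis, half-way along) of a white plastic test tube, 20 mm outside diameter, 130 mm long, 25 to 50 g, round closed end, open mouth with a slight lip. Local x runs along the tube and points to the mouth. At the start it hangs mouth down over a sloping peg of the draining rack, centre about 100 mm above the bench, 56 mm from its neighbours. A tube not in use is absent.
- tube3_mouth (a point): Centre of the open mouth (14 mm bore, 90 mm deep) of the same tube as tube3_mid, 65 mm from its centre along +x; axes as tube3_mid.
- tube4_mid (a point): Centre (on the axis, half-way along) of a white plastic test tube, 20 mm outside diameter, 130 mm long, 25 to 50 g, round closed end, open mouth with a slight lip. Local x runs along the tube and points to the mouth. At the start it hangs mouth down over a sloping peg of the draining rack, centre about 100 mm above the bench, 56 mm from its neighbours. A tube not in use is absent.
- tube4_mouth (a point): Centre of the open mouth (14 mm bore, 90 mm deep) of the same tube as tube4_mid, 65 mm from its centre along +x; axes as tube4_mid.
- place0 (a point): One of five clip places on the dryer's deck: where the centre of a fully seated, centred tube lies, 50 mm above the bench, 30 mm above the deck. Local x lies along the seated tube and points away from the air housing (so the tube's mouth points to -x), y is across the clips (places are 56 mm apart along y), z is up. Clips: see dryer.
- place1 (a point): One of five clip places on the dryer's deck: where the centre of a fully seated, centred tube lies, 50 mm above the bench, 30 mm above the deck. Local x lies along the seated tube and points away from the air housing (so the tube's mouth points to -x), y is across the clips (places are 56 mm apart along y), z is up. Clips: see dryer.
- place2 (a point): One of five clip places on the dryer's deck: where the centre of a fully seated, centred tube lies, 50 mm above the bench, 30 mm above the deck. Local x lies along the seated tube and points away from the air housing (so the tube's mouth points to -x), y is across the clips (places are 56 mm apart along y), z is up. Clips: see dryer.
- place3 (a point): One of five clip places on the dryer's deck: where the centre of a fully seated, centred tube lies, 50 mm above the bench, 30 mm above the deck. Local x lies along the seated tube and points away from the air housing (so the tube's mouth points to -x), y is across the clips (places are 56 mm apart along y), z is up. Clips: see dryer.
- place4 (a point): One of five clip places on the dryer's deck: where the centre of a fully seated, centred tube lies, 50 mm above the bench, 30 mm above the deck. Local x lies along the seated tube and points away from the air housing (so the tube's mouth points to -x), y is across the clips (places are 56 mm apart along y), z is up. Clips: see dryer.
- dryer: Tube dryer, fixed; white air housing (60 mm deep, 75 mm high) from 88 mm towards -x of the places. Per place: pairs of steel spring fingers 30 to 44 mm either side of the centre, 15 mm apart at rest, beads 37 mm and flares up to 50 mm above the deck; a tube pressed down (8 to 25 N) drops the last 15 mm onto vee rests. Only deck lies below within 30 mm of the centre. Axes as the places.
- drain_rack: Steel draining rack, fixed; origin on the bench under the middle of the row of hanging tubes. Five plastic pegs, 9 mm thick, rise at 25 degrees along its +x from a low rail and reach 76 mm into the tubes, which hang over them mouth down, 56 mm apart along y. To come off, a tube must travel about 80 mm along its own axis, closed end first (towards +x and up).
- start (a joint): Start button on top of the dryer's air housing, spring return: 0 released, 0.006 m fully pressed (about 5 N, downward).
- start_top (a point): Centre of the top face of the round dark start button (28 mm across), on the housing's top, about 95 mm above the bench.
- dial (a joint): Heat dial of the dryer: a knob on top of the housing that stays where it is left; 0 is low, turning clockwise seen from above increases it up to the stop at 1.35 rad (full heat). Starts between 0 and 0.25.
- dial_grip (a point): Point on the dial's upright axis at the height to grip its bar, 112 mm above the bench. The bar is 14 mm thick, 30 mm long along this point's local x (which turns with the dial), its top 7 mm above this point, free down to 22 mm below it.
- timer: White bench timer, 62 x 72 x 20 mm, loose, a bystander; origin under its centre.
- dish: Petri dish, 91 mm across, 16 mm high, loose, a bystander; origin under its centre.
Not all that is in view belongs to the job. Leave any turquoise look-alike of the part that bears tube1_mid alone.

How it is judged:
By the outcome, as a careful person would: the job done as asked, in the order asked, and still so for the second after the job is handed in, with the robot touching nothing.
Of tube0, tube1, tube2, tube3, tube4 only 4 to 5 are there at a start; the rules pass over those that are not, and their reading is None.
Once in a run the grip may slacken for a moment while it holds something.
It also fails if it takes over 200 s, if anything falls off the work surface, if the arm or the gripper's body presses on something with over 40 N, if the wrist force passes 120 N, or if a joint passes its speed limit or range.

## Working session

There is one attempt and no reset: what is moved stays moved. The work goes in short steps, Python scripts to look and compute and a tool call to move; the robot and the scene stay as the last step left them, time stands still between calls to the robot, and variables do not carry over. Pictures are saved under pics/ and viewed, about 12 in all and at most 16, crops included, and the job is handed in when it is done.

Besides the shell and the picture viewer there is one more tool, called by a JSON object that holds its "api" and its "payload", one argument or row to a line. step_arm: Moves the arm, as the interface text tells. Its arguments: {"type":"object","properties":{"increments":{"type":"string"},"claw":{"type":"number"}},"required":["increments"]}

```bash
mkdir -p pics; ls; python3 - <<'E'
from bench import *
import cv2
o=get_obs(); print(o)
for n in ("scene","top","wrist"):
    c=calibration(n); print(n,c)
    im=snapshot(n); cv2.imwrite(f"pics/{n}0.png",im[:,:,::-1])
E
```

```text
pics
{'time': 0.0, 'joint_positions': array([-1.31308448e+00,  8.79637909e-02,  1.37223699e+00, -1.83735047e-05,
        1.68360841e+00, -1.03111201e-01]), 'qvel': array([ 0.0006491 , -0.0005377 ,  0.00082207, -0.00184098, -0.00096118,
        0.00182717]), 'joint_torque': array([ 2.07865305e-03, -3.40182924e+01, -3.02424538e+01,  7.19081168e-02,
        3.29181016e-02, -1.82506283e-04]), 'tool_pos': array([ 0.19401758, -0.51405575,  0.20430814]), 'ee_rot': array([-3.13938600e+00, -2.09981551e-04,  3.60820770e-01]), 'wrist_force': array([0.35249607, 0.75571014, 0.83486211]), 'wrist_torque': array([-0.01730938, -0.02253413,  0.01298094]), 'width': 0.09406117478679413}
scene {'camera_matrix': array([[508.14218243,   0.        , 318.87486736],
       [  0.        , 508.14218243, 238.67646907],
       [  0.        ,   0.        ,   1.        ]]), 'eye': array([-0.50190023,  1.14688798,  0.74608889]), 'orientation': array([ 1.14627452,  0.00275565, -2.36948066])}
top {'camera_matrix': array([[459.58115146,   0.        , 319.08213198],
       [  0.        , 459.58115146, 240.60854703],
       [  0.        ,   0.        ,   1.        ]]), 'eye': array([0.27176125, 0.07415278, 1.53141089]), 'orientation': array([ 0.17982841,  0.02185719, -1.58515642])}
wrist {'camera_matrix': array([[353.95404232,   0.        , 321.24788002],
       [  0.        , 353.95404232, 242.90685298],
       [  0.        ,   0.        ,   1.        ]]), 'tool_from_camera': array([[-1.85771443e-03,  9.59158481e-01,  2.82863141e-01,
         8.13400884e-02],
       [ 9.99998220e-01,  1.87542182e-03,  2.08172662e-04,
         1.18518433e-03],
       [-3.30817132e-04,  2.82863024e-01, -9.59160258e-01,
        -1.79468745e-01],
       [ 0.00000000e+00,  0.00000000e+00,  0.00000000e+00,
         1.00000000e+00]])}
```

View pics/top0.png

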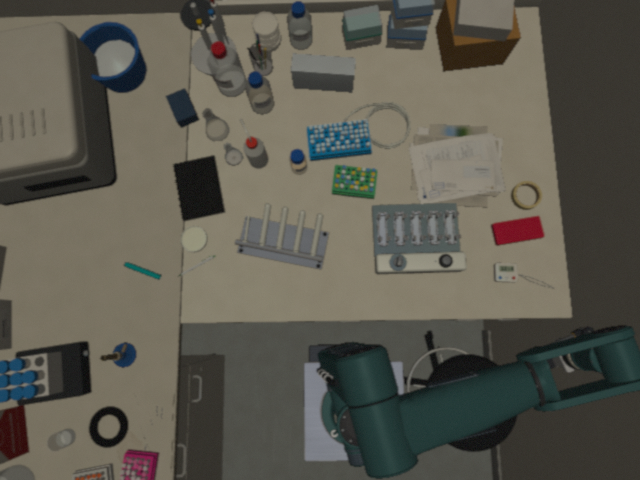

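View pics/scene0.png

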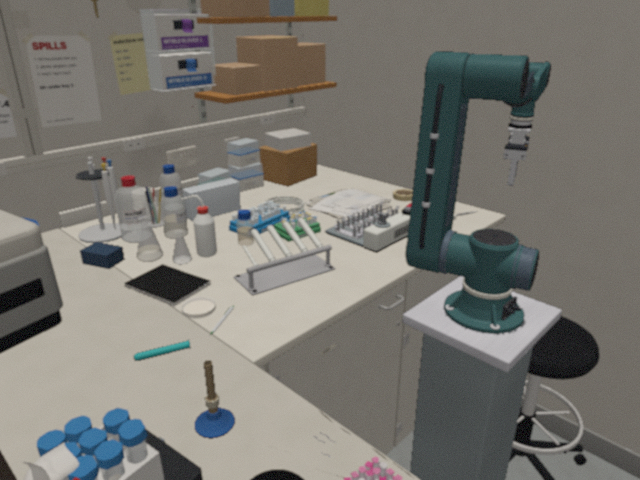

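The top view shows the rack at about (283,235) with four white tubes, and the peg at about (245,235) empty. The dryer is at (418,238) with its white housing on the near side (420,262). The dial looks to be at (398,262) and the button at (446,261). The turquoise decoy lies at (142,270). I'll enlarge the rack and dryer next.

```bash
cat > h.py <<'E'
from bench import *
import numpy as np, cv2
from scipy.spatial.transform import Rotation as R
F=np.diag([1,-1,-1.])
def cam(n,o=None):
    c=calibration(n)
    K=c["camera_matrix"]
    if n=="wrist":
        o=o or get_obs(); T=c["tool_from_camera"]; Rt=R.from_euler("xyz",o["ee_rot"]).as_matrix()
        return K,np.array(o["tool_pos"])+Rt@T[:3,3],Rt@T[:3,:3]
    return K,np.array(c["eye"]),R.from_euler("xyz",c["orientation"]).as_matrix()
def ray(C,u,v):
    K,e,Q=C; return e,Q@F@np.linalg.solve(K,[u,v,1.])
def atz(C,u,v,z):
    e,d=ray(C,u,v); return e+d*(z-e[2])/d[2]
def proj(C,p):
    K,e,Q=C; q=K@F@Q.T@(np.array(p)-e); return q[:2]/q[2]
E
python3 - <<'E'
from h import *
im=cv2.imread("pics/top0.png")
c=np.hstack([cv2.resize(im[195:280,225:340],None,fx=4,fy=4,interpolation=cv2.INTER_CUBIC)[:,:400],cv2.resize(im[195:280,368:472],None,fx=4,fy=4,interpolation=cv2.INTER_CUBIC)[:,:400]])
cv2.imwrite("pics/crop1.png",c)
C=cam("top")
for n,u,v,z in [("deckFL",374,206,.02),("deckFR",459,206,.02),("dial",398,262,.12),("btn",446,261,.095),("t1bot",265,205,.13),("dish",194,239,.016),("timer",505,272,.02)]:
    print(n,atz(C,u,v,z).round(3))
E
```

```text
deckFL [ 0.663 -0.084  0.02 ]
deckFR [ 0.657 -0.37   0.02 ]
dial [ 0.457 -0.141  0.12 ]
btn [ 0.461 -0.295  0.095]
t1bot [0.644 0.27  0.13 ]
dish [0.561 0.525 0.016]
timer [ 0.431 -0.504  0.02 ]
```

View pics/crop1.png

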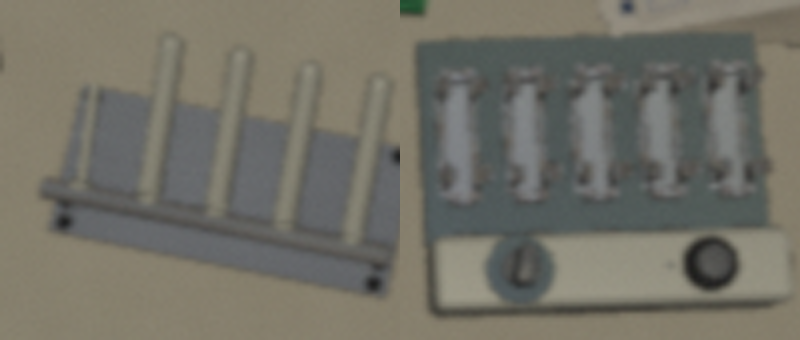

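```bash
cat >> h.py <<'E'
def plan(p,rpy,n=None,o=None,P0=None):
    """rows from current (or P0=(pos,rpy)) to target, interpolated in equal tool-frame increments"""
    if P0 is None:
        o=o or get_obs(); P0=(o["tool_pos"],o["ee_rot"])
    p0=np.array(P0[0]);A=R.from_euler("xyz",P0[1]);B=R.from_euler("xyz",rpy)
    rv=(A.inv()*B).as_rotvec(); d=np.array(p)-p0
    if n is None: n=max(1,int(np.ceil(max(np.linalg.norm(d)/.048,np.linalg.norm(rv)/.14))))
    S=R.from_rotvec(rv/n); Q=A
    rows=[]
    for i in range(n):
        rows.append(" ".join(f"{x:.2f}" for x in Q.inv().apply(d/n)*100)+" "+" ".join(f"{x:.3f}" for x in rv/n)); Q=Q*S
    for i in range(0,n,5): print("; ".join(rows[i:i+5]))
E
python3 - <<'E'
from h import *
import bench; print([k for k in dir(bench) if not k.startswith('_')]); print(getattr(bench,"hold_point_z",None))
C=cam("top")
f=lambda X,Y:(225+X/4,195+Y/4); g=lambda X,Y:(368+(X-400)/4,195+Y/4)
for c,m in [((171,42),(148,198)),((239,56),(217,210)),((309,71),(285,226)),((379,84),(355,238))]:
    a=atz(C,*f(*c),.127);b=atz(C,*f(*m),.0725)
    print(a.round(3),b.round(3),((a+b)/2).round(3),np.linalg.norm(a-b).round(3),np.degrees(np.arctan2(a[1]-b[1],a[0]-b[0])).round(1))
for q in [(459,133),(525,133),(592,132),(660,132),(730,130)]: print(atz(C,*g(*q),.04).round(3))
plan([.53,-.02,.33],[np.pi,0,0])
E
```

```text
['IKError', 'calibration', 'close_job', 'get_obs', 'hold_point_z', 'snapshot']
0.0188
[0.643 0.262 0.127] [0.528 0.287 0.073] [0.586 0.274 0.1  ] 0.13 -12.3
[0.631 0.208 0.127] [0.517 0.231 0.073] [0.574 0.219 0.1  ] 0.128 -11.5
[0.618 0.153 0.127] [0.503 0.176 0.073] [0.56  0.165 0.1  ] 0.129 -11.6
[0.606 0.098 0.127] [0.492 0.12  0.073] [0.549 0.109 0.1  ] 0.128 -11.0
[ 0.581 -0.108  0.04 ]
[ 0.58  -0.163  0.04 ]
[ 0.58  -0.218  0.04 ]
[ 0.579 -0.273  0.04 ]
[ 0.579 -0.331  0.04 ]
3.76 -2.65 -0.96 -0.000 0.000 0.028; 3.69 -2.75 -0.96 -0.000 0.000 0.028; 3.61 -2.85 -0.96 -0.000 0.000 0.028; 3.53 -2.95 -0.96 -0.000 0.000 0.028; 3.44 -3.05 -0.96 -0.000 0.000 0.028
3.36 -3.14 -0.96 -0.000 0.000 0.028; 3.27 -3.23 -0.96 -0.000 0.000 0.028; 3.18 -3.32 -0.96 -0.000 0.000 0.028; 3.09 -3.41 -0.96 -0.000 0.000 0.028; 2.99 -3.49 -0.96 -0.000 0.000 0.028
2.89 -3.57 -0.96 -0.000 0.000 0.028; 2.79 -3.65 -0.96 -0.000 0.000 0.028; 2.69 -3.73 -0.96 -0.000 0.000 0.028
```

{"api": "step_arm", "payload": {
  "increments": "3.76 -2.65 -1 0 0 0.028; 3.7 -2.75 -1 0 0 0.028; 3.6 -2.85 -1 0 0 0.028; 3.5 -2.95 -1 0 0 0.028; 3.4 -3 -1 0 0 0.028",
  "claw": 0.05
}}

```text
time: 0.65
tool_pos: [0.3235, -0.3233, 0.2556]
ee_rot: [-3.141, -0.0, 0.219]
wrist_force: [-0.0, -0.1, 0.1]
width: 0.0572
```

{"api": "step_arm", "payload": {
  "increments": "3.4 -3.1 -1 0 0 0.028; 3.3 -3.2 -1 0 0 0.028; 3.2 -3.3 -1 0 0 0.028; 3.1 -3.4 -1 0 0 0.028; 3 -3.5 -1 0 0 0.028"
}}

```text
time: 1.15
tool_pos: [0.4544, -0.1341, 0.3057]
ee_rot: [3.141, 0.0, 0.08]
wrist_force: [0.3, 0.2, -0.3]
width: 0.0451
```

{"api": "step_arm", "payload": {
  "increments": "2.9 -3.6 -1 0 0 0.028; 2.8 -3.7 -1 0 0 0.028; 2.7 -3.7 -0.9 0 0 0.028; 0 0 0 0 0 0"
}}

```text
time: 1.55
tool_pos: [0.534, -0.0173, 0.3342]
ee_rot: [-3.14, -0.0, 0.004]
wrist_force: [-0.1, -1.4, -0.1]
width: 0.0448
```

```bash
python3 - <<'E'
from h import *
o=get_obs(); print(o["tool_pos"],o["ee_rot"],o["width"],o["wrist_force"])
im=snapshot("wrist"); cv2.imwrite("pics/w1.png",im[:,:,::-1])
np.save("w1o.npy",np.r_[o["tool_pos"],o["ee_rot"]])
E
```

```text
[ 0.53402805 -0.01727507  0.3341666 ] [-3.13991285e+00 -4.81361680e-04  3.72609758e-03] 0.044844597667854626 [-0.06412922 -1.36101805 -0.06674039]
```

View pics/w1.png

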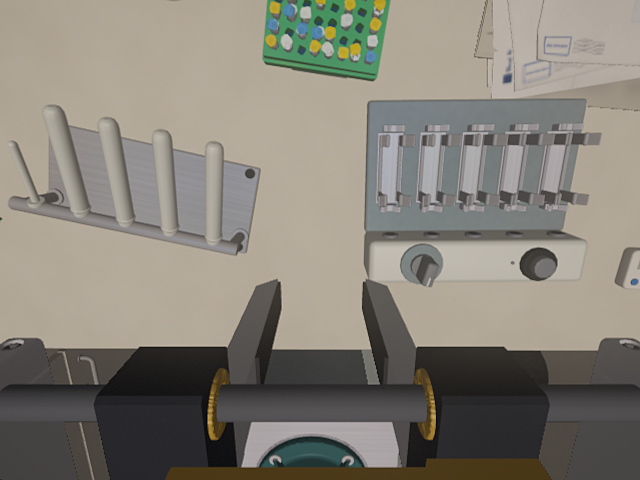

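The wrist picture shows four tubes (closed ends near (55,112), (109,125), (163,138), (214,150)) and five clip places at columns 390 to 560. The dial is at (425,266) and the button at (539,264). I'll enlarge the dryer.

```bash
python3 - <<'E'
from h import *
im=cv2.imread("pics/w1.png")
cv2.imwrite("pics/crop2.png",cv2.resize(im[95:290,360:610],None,fx=3,fy=3,interpolation=cv2.INTER_CUBIC))
v=np.load("w1o.npy"); C=cam("wrist",dict(tool_pos=v[:3],ee_rot=v[3:]))
for c,m in [((55,114),(81,210)),((109,127),(125,218)),((163,140),(169,229)),((214,151),(213,238))]:
    a=atz(C,*c,.1232);b=atz(C,*m,.0725); e=(a-b)/np.linalg.norm(a-b)
    print(a.round(3),b.round(3),(b+.065*e).round(3),np.linalg.norm(a-b).round(3),np.degrees(np.arctan2(a[1]-b[1],a[0]-b[0])).round(1))
for q,z in [((368,101),.02),((587,99),.02),((366,231),.02),((539,259),.095),((423,258),.1)]: print(atz(C,*q,z).round(4))
E
```

```text
[0.64  0.258 0.123] [0.529 0.286 0.073] [0.586 0.272 0.099] 0.125 -13.7
[0.627 0.204 0.123] [0.518 0.232 0.073] [0.576 0.217 0.099] 0.123 -14.0
[0.614 0.149 0.123] [0.504 0.177 0.073] [0.562 0.163 0.099] 0.124 -14.2
[0.603 0.096 0.123] [0.492 0.122 0.073] [0.55  0.108 0.099] 0.124 -12.9
[ 0.663  -0.0789  0.02  ]
[ 0.6659 -0.3629  0.02  ]
[ 0.4885 -0.0829  0.02  ]
[ 0.4723 -0.2905  0.095 ]
[ 0.4749 -0.1441  0.1   ]
```

View pics/crop2.png

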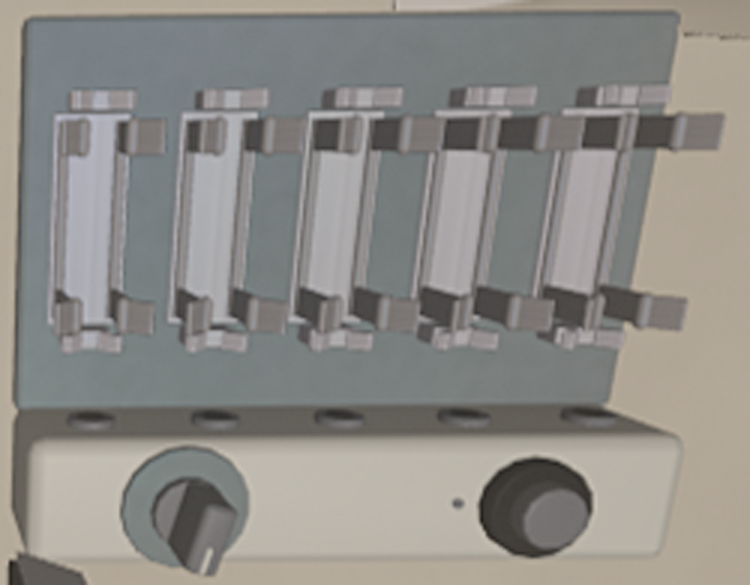

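```bash
python3 - <<'E'
from h import *
v=np.load("w1o.npy"); C=cam("wrist",dict(tool_pos=v[:3],ee_rot=v[3:]))
g=lambda X,Y:(360+X/3,95+Y/3)
for n,far,near,tr in [(0,[(75,137),(148,136)],[(67,312),(135,316)],[(55,115),(128,115),(50,322),(115,322)]),(2,[(350,136),(428,133)],[(332,308),(405,314)],[(308,112),(382,112),(290,320),(360,320)]),(4,[(620,131),(700,131)],[(588,306),(665,311)],[(563,108),(636,108),(536,320),(603,320)])]:
    a=np.mean([atz(C,*g(*q),.066) for q in far],0);b=np.mean([atz(C,*g(*q),.066) for q in near],0)
    t=np.mean([atz(C,*g(*q),.021) for q in tr],0)
    print(n,"flares",a.round(4),b.round(4),((a+b)/2).round(4),"yaw",np.arctan2(a[1]-b[1],a[0]-b[0]).round(3),"tray",t.round(4))
for n,q,z in [("dial",(196,538),.119),("dial",(218,497),.119),("btn",(555,519),.095),("dialdisc",(184,507),.08),]: print(n,atz(C,*g(*q),z).round(4))
E
```

```text
0 flares [ 0.6139 -0.1105  0.066 ] [ 0.5416 -0.1105  0.066 ] [ 0.5778 -0.1105  0.066 ] yaw 0.001 tray [ 0.5766 -0.1108  0.021 ]
2 flares [ 0.6149 -0.2226  0.066 ] [ 0.5431 -0.2238  0.066 ] [ 0.579  -0.2232  0.066 ] yaw 0.015 tray [ 0.578  -0.2235  0.021 ]
4 flares [ 0.6165 -0.3319  0.066 ] [ 0.5444 -0.3327  0.066 ] [ 0.5804 -0.3323  0.066 ] yaw 0.012 tray [ 0.579  -0.3367  0.021 ]
dial [ 0.4609 -0.1428  0.119 ]
dial [ 0.4781 -0.15    0.119 ]
btn [ 0.4603 -0.3001  0.095 ]
dialdisc [ 0.4599 -0.1486  0.08  ]
```

```bash
cat >> h.py <<'E'
PSI=-.218
mids={"A":(.586,.273,.1),"B":(.575,.2185,.1),"C":(.562,.1635,.1),"D":(.5495,.1085,.1)}
RT=(np.pi,-.4363,PSI)
Z=R.from_euler("xyz",RT).as_matrix()
def pre(t,back=.07): return np.array(mids[t])+Z[:,2]*(hold_point_z-back)
def place(k,h=0): return np.array([.5778+.0006*k,-.1108-.056*k,.05+h-hold_point_z])
RP=(np.pi,0,.012)
E
python3 - <<'E'
from h import *
print(pre("D"),pre("D",0)); plan(pre("D"),RT)
print("after extract to above place3"); p=pre("D",0)+Z[:,0]*.09; plan(place(3,.12),RP,P0=(p,RT))
E
```

```text
[0.52837554 0.1131795  0.14640366] [0.55725664 0.10678175 0.08296116]
-0.08 -2.65 3.75 -0.010 0.087 0.043; -0.52 -2.68 3.70 -0.010 0.087 0.043; -0.95 -2.68 3.61 -0.010 0.087 0.043; -1.38 -2.66 3.48 -0.010 0.087 0.043; -1.79 -2.63 3.32 -0.010 0.087 0.043
after extract to above place3
0.43 4.65 -0.22 0.006 -0.054 -0.028; 0.28 4.65 -0.27 0.006 -0.054 -0.028; 0.14 4.66 -0.31 0.006 -0.054 -0.028; -0.01 4.66 -0.34 0.006 -0.054 -0.028; -0.16 4.65 -0.36 0.006 -0.054 -0.028
-0.32 4.64 -0.38 0.006 -0.054 -0.028; -0.47 4.63 -0.39 0.006 -0.054 -0.028; -0.62 4.61 -0.39 0.006 -0.054 -0.028
```

{"api": "step_arm", "payload": {
  "increments": "-0.1 -2.65 3.75 -0.01 0.087 0.043; -0.5 -2.7 3.7 -0.01 0.087 0.043; -0.95 -2.7 3.6 -0.01 0.087 0.043; -1.4 -2.65 3.5 -0.01 0.087 0.043; -1.8 -2.6 3.3 -0.01 0.087 0.043"
}}

```text
time: 2.1
tool_pos: [0.5271, 0.1099, 0.1457]
ee_rot: [3.14, -0.442, -0.225]
wrist_force: [1.5, -0.5, -0.4]
width: 0.0447
```

{"api": "step_arm", "payload": {
  "increments": "0 0 0 0 0 0;0 0 0 0 0 0"
}}

```text
time: 2.3
tool_pos: [0.5259, 0.11, 0.1445]
ee_rot: [3.136, -0.433, -0.218]
wrist_force: [0.8, 0.7, 1.5]
width: 0.0448
```

```bash
python3 - <<'E'
from h import *
o=get_obs(); print(o["tool_pos"],o["ee_rot"],o["joint_positions"].round(2))
C=cam("wrist",o)
im=snapshot("wrist")[:,:,::-1].copy()
for t in "ABCD":
    m=np.array(mids[t])
    for s in (-.065,0,.065):
        q=proj(C,m+s*Z[:,0]); cv2.circle(im,tuple(int(x) for x in q),3,(0,0,255),1)
cv2.imwrite("pics/w2.png",im)
plan(pre("D",0),RT)
E
```

```text
[0.52594544 0.11002955 0.14447871] [ 3.13563649 -0.43337304 -0.21843417] [ 0.22 -0.2   1.83 -0.21  1.13  2.06]
-0.15 -0.16 3.59 0.002 -0.002 -0.002; -0.14 -0.15 3.59 0.002 -0.002 -0.002
```

View pics/w2.png

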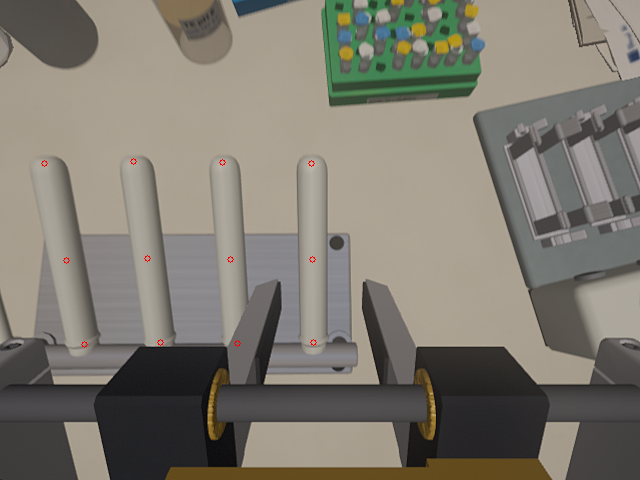

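The overlay fits all four tubes to within about 3 px. Now I'll grasp tube D.

{"api": "step_arm", "payload": {
  "increments": "-0.15 -0.15 3.6 0 0 0; -0.15 -0.15 3.6 0 0 0; 0 0 0 0 0 0; 0 0 0 0 0 0"
}}

```text
time: 2.75
tool_pos: [0.559, 0.1063, 0.0843]
ee_rot: [3.141, -0.442, -0.225]
wrist_force: [0.4, 0.1, 0.0]
width: 0.0451
```

{"api": "step_arm", "payload": {
  "increments": "0 0 0 0 0 0; 0 0 0 0 0 0; 0 0 0 0 0 0; 0 0 0 0 0 0; 0 0 0 0 0 0",
  "claw": 1
}}

```text
time: 3.25
tool_pos: [0.5563, 0.1079, 0.0818]
ee_rot: [3.14, -0.44, -0.221]
wrist_force: [-1.4, -0.0, 3.3]
width: 0.0193
```

{"api": "step_arm", "payload": {
  "increments": "1 0 0 0 0 0; 2 0 0 0 0 0; 2 0 0 0 0 0; 2 0 0 0 0 0; 2 0 0 0 0 0"
}}

```text
time: 3.75
tool_pos: [0.6354, 0.0898, 0.118]
ee_rot: [3.139, -0.436, -0.221]
wrist_force: [0.2, 0.3, -0.6]
width: 0.0191
```

{"api": "step_arm", "payload": {
  "increments": "0 0 0 0 0 0; 0 0 0 0 0 0"
}}

```text
time: 3.95
tool_pos: [0.6344, 0.0898, 0.1175]
ee_rot: [3.139, -0.435, -0.221]
wrist_force: [0.6, -0.2, -0.5]
width: 0.0191
```

```bash
python3 - <<'E'
from h import *
o=get_obs(); print(o["tool_pos"],o["ee_rot"],o["wrist_force"])
plan(place(3,.12),RP)
im=snapshot("wrist")[:,:,::-1].copy()
cv2.imwrite("pics/w3.png",im[60:480,150:560])
E
```

```text
[0.63444597 0.08975765 0.11746575] [ 3.13860975 -0.43507868 -0.22122897] [ 0.63806739 -0.20604497 -0.46678532]
0.49 4.65 -0.22 0.007 -0.054 -0.029; 0.34 4.66 -0.28 0.007 -0.054 -0.029; 0.19 4.66 -0.32 0.007 -0.054 -0.029; 0.04 4.66 -0.36 0.007 -0.054 -0.029; -0.12 4.66 -0.39 0.007 -0.054 -0.029
-0.27 4.65 -0.41 0.007 -0.054 -0.029; -0.43 4.64 -0.42 0.007 -0.054 -0.029; -0.59 4.62 -0.43 0.007 -0.054 -0.029
```

View pics/w3.png

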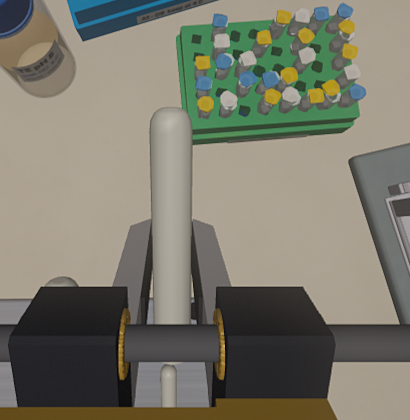

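Tube D is clear of the peg (peg tip at about (168,380) in the crop) and gripped square at 19 mm. Carrying it to place 3.

{"api": "step_arm", "payload": {
  "increments": "0.5 4.65 -0.6 0.007 -0.054 -0.029; 0.35 4.65 -0.6 0.007 -0.054 -0.029; 0.2 4.65 -0.4 0.007 -0.054 -0.029; 0 4.65 -0.35 0.007 -0.054 -0.029; -0.1 4.65 -0.3 0.007 -0.054 -0.029"
}}

```text
time: 4.5
tool_pos: [0.5969, -0.1405, 0.1455]
ee_rot: [3.13, -0.163, -0.07]
wrist_force: [0.7, 0.3, -1.0]
width: 0.0194
```

{"api": "step_arm", "payload": {
  "increments": "-0.3 4.65 -0.3 0.007 -0.054 -0.029; -0.45 4.65 -0.3 0.007 -0.054 -0.029; -0.6 4.6 -0.3 0.007 -0.054 -0.029; 0 0 0 0 0 0; 0 0 0 0 0 0"
}}

```text
time: 5.0
tool_pos: [0.5771, -0.2779, 0.1528]
ee_rot: [-3.138, -0.001, 0.013]
wrist_force: [0.4, -0.8, -0.0]
width: 0.0192
```

```bash
python3 - <<'E'
from h import *
o=get_obs(); print(o["tool_pos"],o["ee_rot"],o["wrist_force"],place(3))
C=cam("wrist",o); Q=R.from_euler("xyz",o["ee_rot"]).as_matrix()
print("tip proj",proj(C,o["tool_pos"]+Q@[.065,0,-.0188]))
plan(place(3,.03),RP)
im=snapshot("wrist")[:,:,::-1].copy()
for k in range(5):
  for x in (-.037,.037):
    for s in (-.009,.009):
      q=proj(C,place(k)+[x,s,hold_point_z+.018]); cv2.circle(im,tuple(int(x) for x in q),2,(0,0,255),1)
cv2.imwrite("pics/w4.png",im)
E
```

```text
[ 0.57713049 -0.27789823  0.15276459] [-3.13785377e+00 -1.06294578e-03  1.28233987e-02] [ 0.39566155 -0.79663671 -0.01316218] [ 0.5796 -0.2788  0.0312]
tip proj [317.71359171 177.65202767]
0.12 0.06 4.58 -0.002 -0.001 0.000; 0.12 0.06 4.58 -0.002 -0.001 0.000
```

View pics/w4.png

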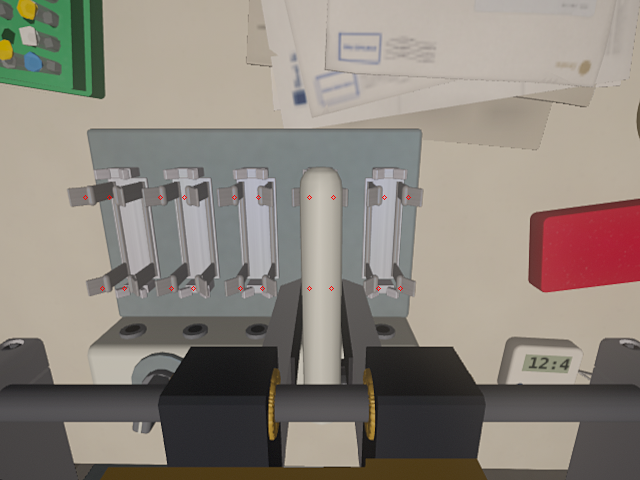

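Tube D lies along its place. Its closed tip is about 4.5 mm further forward than assumed (row 167 against 177), so I'll offset x to centre it. The clip overlay matches. Descending and pressing.

{"api": "step_arm", "payload": {
  "increments": "-0.1 0.05 4 0 0 0; -0.1 0.05 3 0 0 0; 0 0 1.5 0 0 0; 0 0 0 0 0 0"
}}

```text
time: 5.45
tool_pos: [0.5744, -0.2759, 0.0664]
ee_rot: [-3.136, 0.002, 0.017]
wrist_force: [-0.5, -0.3, -0.7]
width: 0.0195
```

{"api": "step_arm", "payload": {
  "increments": "0 0 0.8 0 0 0; 0 0 0.8 0 0 0; 0 0 0.8 0 0 0; 0 0 0.8 0 0 0; 0 0 0.5 0 0 0"
}}

```text
time: 5.95
tool_pos: [0.5782, -0.2783, 0.0347]
ee_rot: [-3.14, -0.008, 0.015]
wrist_force: [-1.1, 3.8, 1.3]
width: 0.0191
```

{"api": "step_arm", "payload": {
  "increments": "0 0 0 0 0 0"
}}

```text
time: 6.05
tool_pos: [0.5774, -0.2774, 0.0326]
ee_rot: [-3.138, -0.005, 0.015]
wrist_force: [2.1, 3.8, 1.5]
width: 0.0195
```

```bash
python3 - <<'E'
from h import *
o=get_obs(); print(o["tool_pos"],o["ee_rot"],o["wrist_force"],o["width"])
C=cam("wrist",o); Q=R.from_euler("xyz",o["ee_rot"]).as_matrix()
print("tip proj",proj(C,o["tool_pos"]+Q@[.065,0,-.0188]))
im=snapshot("wrist")[:,:,::-1].copy()
cv2.imwrite("pics/w5.png",im)
E
```

```text
[ 0.57736453 -0.27742123  0.03262223] [-3.13787226 -0.005281    0.01494123] [2.10994142 3.78896914 1.49631629] 0.019453357027679623
tip proj [317.71464852 177.64586797]
```

View pics/w5.png

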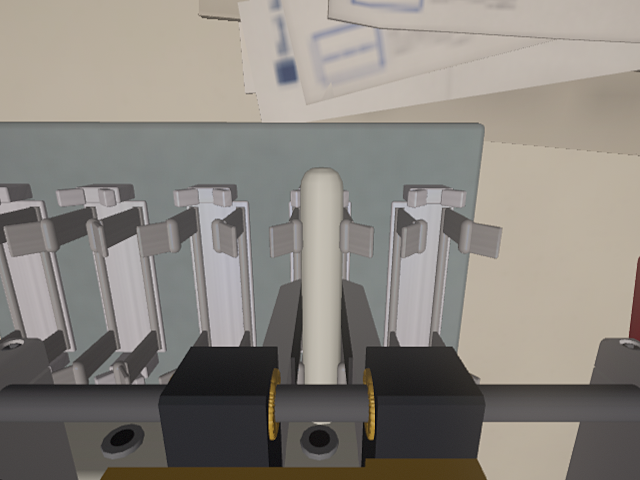

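{"api": "step_arm", "payload": {
  "increments": "0 0 0.2 0 0 0; 0 0 0 0 0 0"
}}

```text
time: 6.3
tool_pos: [0.5774, -0.2774, 0.0325]
ee_rot: [-3.138, -0.005, 0.015]
wrist_force: [-0.4, 5.8, 7.3]
width: 0.0192
```

{"api": "step_arm", "payload": {
  "increments": "0 0 0 0 0 0; 0 0 0 0 0 0; 0 0 0 0 0 0",
  "claw": 0.12
}}

```text
time: 6.6
tool_pos: [0.5757, -0.2794, 0.0297]
ee_rot: [-3.141, -0.002, 0.014]
wrist_force: [-0.5, -0.5, -0.2]
width: 0.0393
```

{"api": "step_arm", "payload": {
  "increments": "0 0 -2 0 0 0; 0 0 -4.5 0 0 0; 0 -2 -4.5 0 0 0; 0 -2 -4 0 0 0; 0 0 0 0 0 0"
}}

```text
time: 7.1
tool_pos: [0.5784, -0.2392, 0.1889]
ee_rot: [3.137, -0.015, 0.016]
wrist_force: [0.8, -0.2, 0.1]
width: 0.0415
```

```bash
python3 - <<'E'
from h import *
get_obs()
im=snapshot("wrist")[:,:,::-1].copy(); o=get_obs()
C=cam("wrist",o); np.save("w6o.npy",np.r_[o["tool_pos"],o["ee_rot"]])
cv2.imwrite("pics/w6.png",im); print(o["tool_pos"],o["ee_rot"],o["width"])
cv2.imwrite("pics/w6c.png",cv2.resize(im[100:400,240:540],None,fx=2,fy=2,interpolation=cv2.INTER_CUBIC))
for k in (3,4):
  print(k,[proj(C,place(k)+[x,0,hold_point_z+z]).round(0) for x,z in ((.065,0),(-.065,0),(.037,.018),(-.037,.018))])
print(pre("C"));plan(pre("C"),RT)
E
```

```text
[ 0.57700707 -0.23961807  0.18493809] [ 3.13845431 -0.01012299  0.01546745] 0.04117989976419697
3 [array([365., 158.]), array([359., 296.]), array([366., 193.]), array([362., 276.])]
4 [array([430., 158.]), array([417., 296.]), array([433., 193.]), array([425., 276.])]
[0.54087554 0.1681795  0.14640366]
-0.34 -4.54 0.41 -0.005 0.047 0.026; -0.47 -4.53 0.37 -0.005 0.047 0.026; -0.60 -4.52 0.32 -0.005 0.047 0.026; -0.73 -4.50 0.26 -0.005 0.047 0.026; -0.86 -4.48 0.20 -0.005 0.047 0.026
-0.98 -4.46 0.13 -0.005 0.047 0.026; -1.10 -4.43 0.06 -0.005 0.047 0.026; -1.21 -4.41 -0.02 -0.005 0.047 0.026; -1.32 -4.37 -0.10 -0.005 0.047 0.026
```

View pics/w6c.png

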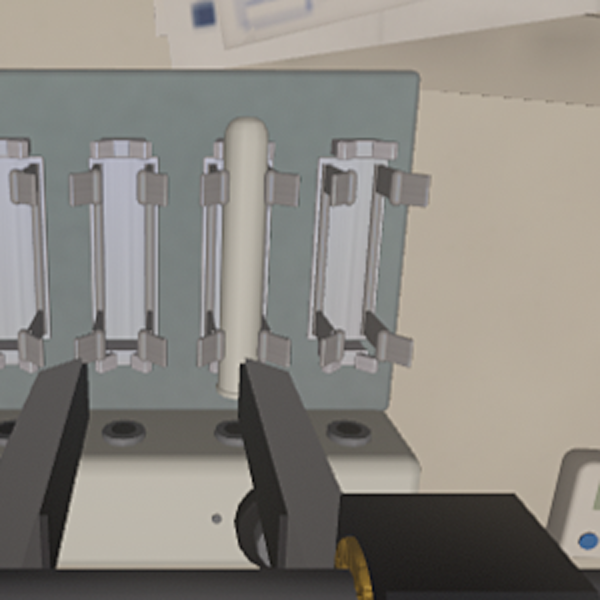

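Tube D is seated and centred: tip at row 158.5 (expected 158), mouth at 298 (expected 296), with fingers spread evenly on both sides. Next is tube C, with the mids shifted 4 mm along the axis.

```bash
sed -i 's/^def pre(t,back=.07).*/def pre(t,back=.07): return np.array(mids[t])+Z[:,2]*(hold_point_z-back)+.004*Z[:,0]/' h.py; python3 - <<'E'
from h import *
print(pre("C"));plan(pre("C"),RT)
E
```

```text
[0.54441502 0.16739543 0.14809401]
-0.30 -4.53 0.39 -0.005 0.047 0.026; -0.43 -4.52 0.35 -0.005 0.047 0.026; -0.56 -4.51 0.30 -0.005 0.047 0.026; -0.69 -4.50 0.25 -0.005 0.047 0.026; -0.81 -4.48 0.19 -0.005 0.047 0.026
-0.94 -4.46 0.12 -0.005 0.047 0.026; -1.05 -4.43 0.05 -0.005 0.047 0.026; -1.17 -4.40 -0.02 -0.005 0.047 0.026; -1.28 -4.37 -0.11 -0.005 0.047 0.026
```

{"api": "step_arm", "payload": {
  "increments": "-0.3 -4.55 0.4 -0.005 0.047 0.026; -0.4 -4.55 0.35 -0.005 0.047 0.026; -0.5 -4.5 0.3 -0.005 0.047 0.026; -0.7 -4.5 0.25 -0.005 0.047 0.026; -0.8 -4.5 0.2 -0.005 0.047 0.026"
}}

```text
time: 7.65
tool_pos: [0.5568, -0.0116, 0.1583]
ee_rot: [3.134, -0.237, -0.118]
wrist_force: [-0.2, 0.0, -0.8]
width: 0.0417
```

{"api": "step_arm", "payload": {
  "increments": "-0.9 -4.45 0.1 -0.005 0.047 0.026; -1 -4.45 0.05 -0.005 0.047 0.026; -1.2 -4.4 0 -0.005 0.047 0.026; -1.3 -4.4 -0.1 -0.005 0.047 0.026; 0 0 0 0 0 0"
}}

```text
time: 8.15
tool_pos: [0.541, 0.1745, 0.1418]
ee_rot: [-3.136, -0.421, -0.215]
wrist_force: [-0.9, -0.3, -0.3]
width: 0.0417
```

{"api": "step_arm", "payload": {
  "increments": "0 0 0 0 0 0;0 0 0 0 0 0"
}}

```text
time: 8.35
tool_pos: [0.5447, 0.1677, 0.1451]
ee_rot: [-3.135, -0.425, -0.226]
wrist_force: [0.1, -0.1, -0.0]
width: 0.0415
```

```bash
python3 - <<'E'
from h import *
o=get_obs(); print(o["tool_pos"],o["ee_rot"],o["width"])
plan(pre("C",0),RT)
E
```

```text
[0.54468496 0.16774701 0.1451187 ] [-3.13536696 -0.42517061 -0.22588477] 0.04151189075900146
0.09 0.03 3.36 -0.001 0.006 -0.004; 0.07 0.02 3.36 -0.001 0.006 -0.004
```

{"api": "step_arm", "payload": {
  "increments": "0.1 0 3.4 0 0.006 0; 0.1 0 3.4 0 0.006 0; 0 0 0 0 0 0; 0 0 0 0 0 0"
}}

```text
time: 8.75
tool_pos: [0.5744, 0.1608, 0.0848]
ee_rot: [-3.135, -0.437, -0.228]
wrist_force: [-0.2, 1.0, 0.3]
width: 0.0412
```

{"api": "step_arm", "payload": {
  "increments": "0 0 0 0 0 0; 0 0 0 0 0 0; 0 0 0 0 0 0; 0 0 0 0 0 0; 0 0 0 0 0 0",
  "claw": 1
}}

```text
time: 9.25
tool_pos: [0.5749, 0.1634, 0.0871]
ee_rot: [-3.132, -0.441, -0.225]
wrist_force: [-1.8, -1.5, 4.0]
width: 0.0189
```

{"api": "step_arm", "payload": {
  "increments": "1 0 0 0 0 0; 2 0 0 0 0 0; 2 0 0 0 0 0; 2 0 0 0 0 0; 2 0 0 0 0 0"
}}

```text
time: 9.75
tool_pos: [0.6539, 0.145, 0.1234]
ee_rot: [-3.133, -0.438, -0.225]
wrist_force: [0.4, 0.3, 0.6]
width: 0.0193
```

{"api": "step_arm", "payload": {
  "increments": "0 0 0 0 0 0; 0 0 0 0 0 0"
}}

```text
time: 9.95
tool_pos: [0.653, 0.145, 0.1228]
ee_rot: [-3.133, -0.437, -0.226]
wrist_force: [0.3, 0.3, -0.6]
width: 0.0193
```

```bash
python3 - <<'E'
from h import *
im=snapshot("wrist"); cv2.imwrite("pics/w7.png",im[:,:,::-1])
# tube tip row at centre column
g=im[:,300:345].astype(float).mean(1); 
col=im[:,319].astype(int); print([ (r,*col[r]) for r in range(150,190,3)])
o=get_obs(); print(o["tool_pos"],o["ee_rot"])
plan(place(2,.12),RP)
E
```

```text
[(150, np.int64(170), np.int64(161), np.int64(145)), (153, np.int64(170), np.int64(161), np.int64(146)), (156, np.int64(171), np.int64(161), np.int64(146)), (159, np.int64(171), np.int64(162), np.int64(147)), (162, np.int64(171), np.int64(162), np.int64(147)), (165, np.int64(172), np.int64(162), np.int64(147)), (168, np.int64(172), np.int64(163), np.int64(147)), (171, np.int64(172), np.int64(163), np.int64(147)), (174, np.int64(172), np.int64(162), np.int64(147)), (177, np.int64(172), np.int64(163), np.int64(147)), (180, np.int64(172), np.int64(162), np.int64(147)), (183, np.int64(134), np.int64(127), np.int64(115)), (186, np.int64(158), np.int64(153), np.int64(143)), (189, np.int64(167), np.int64(162), np.int64(151))]
[0.6524297  0.14507396 0.12233832] [-3.13388899 -0.43638228 -0.22505882]
0.27 4.69 -0.31 0.006 -0.054 -0.029; 0.12 4.69 -0.34 0.006 -0.054 -0.029; -0.04 4.69 -0.37 0.006 -0.054 -0.029; -0.19 4.68 -0.39 0.006 -0.054 -0.029; -0.35 4.67 -0.40 0.006 -0.054 -0.029
-0.51 4.66 -0.41 0.006 -0.054 -0.029; -0.66 4.64 -0.40 0.006 -0.054 -0.029; -0.82 4.62 -0.38 0.006 -0.054 -0.029
```

{"api": "step_arm", "payload": {
  "increments": "0.3 4.7 -0.6 0.006 -0.054 -0.029; 0.1 4.7 -0.6 0.006 -0.054 -0.029; 0 4.7 -0.4 0.006 -0.054 -0.029; -0.15 4.7 -0.35 0.006 -0.054 -0.029; -0.3 4.7 -0.3 0.006 -0.054 -0.029"
}}

```text
time: 10.5
tool_pos: [0.6054, -0.0864, 0.1455]
ee_rot: [3.135, -0.166, -0.072]
wrist_force: [0.4, -0.4, -0.7]
width: 0.0191
```

{"api": "step_arm", "payload": {
  "increments": "-0.4 4.65 -0.3 0.006 -0.054 -0.029; -0.6 4.65 -0.3 0.006 -0.054 -0.029; -0.7 4.6 -0.3 0.006 -0.054 -0.029; 0 0 0 0 0 0; 0 0 0 0 0 0"
}}

```text
time: 11.0
tool_pos: [0.5821, -0.2237, 0.1522]
ee_rot: [-3.137, -0.004, 0.011]
wrist_force: [-0.4, 0.6, 0.4]
width: 0.0192
```

```bash
cat >> h.py <<'E'
def tip():
    """row of held tube's tip in the wrist view -> tube centre offset along tool x (m)"""
    im=snapshot("wrist").astype(int); s=im[120:240,314:326].mean((1,2)); d=np.abs(np.diff(s)); r=121+int(np.argmax(d))
    print("tip row",r,"step",d.max().round(1),"offset mm",round((177.6-r)*.45,1)); return im
E
python3 - <<'E'
from h import *
im=tip(); cv2.imwrite("pics/w8.png",im[:,:,::-1].astype(np.uint8))
o=get_obs(); print(o["tool_pos"],o["ee_rot"],place(2))
plan(place(2,.035)+[.0025,0,0],RP)
E
```

```text
tip row 176 step 59.4 offset mm 0.7
[ 0.5822368  -0.22256507  0.15249533] [-3.13669227 -0.00486295  0.01320833] [ 0.579  -0.2228  0.0312]
-0.06 0.03 4.31 -0.002 -0.002 0.001; -0.05 0.02 4.31 -0.002 -0.002 0.001
```

View pics/w8.png

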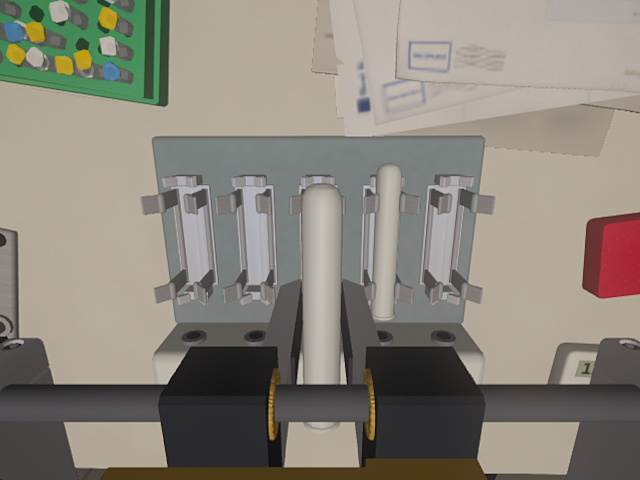

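The held tube's tip is at row 184, so its centre sits 3 mm behind the TCP, putting it at x≈0.579 over place 2. My automatic row reading caught the rest edge instead, so I ignore it. Pressing.

{"api": "step_arm", "payload": {
  "increments": "0 0 4 0 0 0; 0 0 3 0 0 0; 0 0 1.5 0 0 0; 0 0 0 0 0 0"
}}

```text
time: 11.45
tool_pos: [0.5815, -0.2207, 0.0655]
ee_rot: [-3.135, -0.001, 0.015]
wrist_force: [-0.4, 0.4, -0.6]
width: 0.0195
```

{"api": "step_arm", "payload": {
  "increments": "0 0 0.8 0 0 0; 0 0 0.8 0 0 0; 0 0 0.8 0 0 0; 0 0 0.8 0 0 0; 0 0 0.5 0 0 0"
}}

```text
time: 11.95
tool_pos: [0.5858, -0.2217, 0.0344]
ee_rot: [-3.136, -0.012, 0.014]
wrist_force: [-2.2, 9.7, 16.8]
width: 0.0194
```

{"api": "step_arm", "payload": {
  "increments": "0 0 0.2 0 0 0; 0 0 0 0 0 0; 0 0 0 0 0 0"
}}

```text
time: 12.25
tool_pos: [0.5858, -0.2214, 0.034]
ee_rot: [-3.136, -0.012, 0.014]
wrist_force: [-2.5, 7.9, 13.6]
width: 0.0195
```

{"api": "step_arm", "payload": {
  "increments": "0 0 0 0 0 0; 0 0 0 0 0 0; 0 0 0 0 0 0",
  "claw": 0.12
}}

```text
time: 12.55
tool_pos: [0.5834, -0.2237, 0.0292]
ee_rot: [-3.139, -0.006, 0.013]
wrist_force: [0.6, 0.3, -0.3]
width: 0.0395
```

{"api": "step_arm", "payload": {
  "increments": "0 0 -2 0 0 0; 0 0 -4.5 0 0 0; 0 -2 -4.5 0 0 0; 0 -2 -4 0 0 0; 0 0 0 0 0 0"
}}

```text
time: 13.05
tool_pos: [0.5855, -0.1836, 0.1879]
ee_rot: [3.14, -0.019, 0.015]
wrist_force: [0.3, -0.5, 0.2]
width: 0.0415
```

```bash
python3 - <<'E'
from h import *
o=get_obs(); C=cam("wrist",o)
im=snapshot("wrist"); cv2.imwrite("pics/w9.png",im[:,:,::-1])
print(o["tool_pos"],o["ee_rot"])
print([proj(C,place(2)+[x,0,hold_point_z]).round(0) for x in (.065,-.065)])
plan(pre("B"),RT)
E
```

```text
[ 0.58548844 -0.18362371  0.18787178] [ 3.13971543 -0.0191527   0.01502895]
[array([364., 170.]), array([358., 305.])]
-0.24 -4.52 0.39 -0.006 0.047 0.025; -0.37 -4.52 0.35 -0.006 0.047 0.025; -0.50 -4.51 0.31 -0.006 0.047 0.025; -0.63 -4.49 0.25 -0.006 0.047 0.025; -0.75 -4.48 0.20 -0.006 0.047 0.025
-0.87 -4.46 0.13 -0.006 0.047 0.025; -0.99 -4.43 0.06 -0.006 0.047 0.025; -1.10 -4.41 -0.01 -0.006 0.047 0.025; -1.21 -4.38 -0.09 -0.006 0.047 0.025
```

View pics/w9.png

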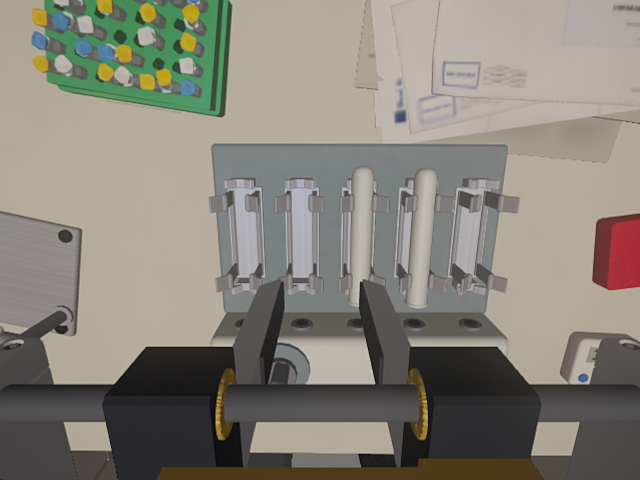

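C (tip row 167) and D (168.5) sit in places 2 and 3, level with each other within about 1 mm. I'll check seating heights by touch later. Now tube B.

{"api": "step_arm", "payload": {
  "increments": "-0.3 -4.5 0.4 -0.006 0.047 0.025; -0.4 -4.5 0.35 -0.006 0.047 0.025; -0.5 -4.5 0.3 -0.006 0.047 0.025; -0.7 -4.5 0.25 -0.006 0.047 0.025; -0.8 -4.5 0.2 -0.006 0.047 0.025"
}}

```text
time: 13.6
tool_pos: [0.5637, 0.0426, 0.1573]
ee_rot: [3.13, -0.24, -0.114]
wrist_force: [0.8, 0.5, 0.5]
width: 0.0412
```

{"api": "step_arm", "payload": {
  "increments": "-0.9 -4.45 0.1 -0.006 0.047 0.025; -1 -4.45 0.05 -0.006 0.047 0.025; -1.1 -4.4 0 -0.006 0.047 0.025; -1.2 -4.4 -0.1 -0.006 0.047 0.025; 0 0 0 0 0 0"
}}

```text
time: 14.1
tool_pos: [0.5491, 0.2279, 0.1403]
ee_rot: [3.138, -0.425, -0.206]
wrist_force: [0.0, 0.2, -0.3]
width: 0.0412
```

{"api": "step_arm", "payload": {
  "increments": "0 0 0 0 0 0;0 0 0 0 0 0;0 0 0 0 0 0"
}}

```text
time: 14.4
tool_pos: [0.5533, 0.221, 0.1447]
ee_rot: [3.14, -0.43, -0.219]
wrist_force: [0.4, -0.8, 0.6]
width: 0.0416
```

```bash
python3 - <<'E'
from h import *
o=get_obs(); print(o["tool_pos"],o["ee_rot"],o["width"])
plan(pre("B",0)-.002*Z[:,0],RT)
E
```

```text
[0.55330582 0.22095272 0.14471663] [ 3.14003549 -0.43023047 -0.21879504] 0.04156040859666368
0.16 -0.12 3.42 0.001 0.003 -0.000; 0.15 -0.12 3.42 0.001 0.003 -0.000
```

{"api": "step_arm", "payload": {
  "increments": "0.1 -0.1 3.5 0 0.003 0; 0.1 -0.1 3.5 0 0.003 0; 0 0 0 0 0 0; 0 0 0 0 0 0"
}}

```text
time: 14.8
tool_pos: [0.5837, 0.2165, 0.082]
ee_rot: [3.14, -0.435, -0.218]
wrist_force: [0.3, -0.7, 1.4]
width: 0.0417
```

{"api": "step_arm", "payload": {
  "increments": "0 0 0 0 0 0; 0 0 0 0 0 0; 0 0 0 0 0 0; 0 0 0 0 0 0; 0 0 0 0 0 0",
  "claw": 1
}}

```text
time: 15.3
tool_pos: [0.5842, 0.2186, 0.0841]
ee_rot: [-3.141, -0.439, -0.216]
wrist_force: [-1.7, -0.1, 4.3]
width: 0.0192
```

{"api": "step_arm", "payload": {
  "increments": "1 0 0 0 0 0; 2 0 0 0 0 0; 2 0 0 0 0 0; 2 0 0 0 0 0; 2 0 0 0 0 0"
}}

```text
time: 15.8
tool_pos: [0.6634, 0.2007, 0.1201]
ee_rot: [3.14, -0.435, -0.216]
wrist_force: [0.2, 0.0, -0.2]
width: 0.0196
```

{"api": "step_arm", "payload": {
  "increments": "0 0 0 0 0 0; 0 0 0 0 0 0"
}}

```text
time: 16.0
tool_pos: [0.6626, 0.2007, 0.1195]
ee_rot: [3.14, -0.435, -0.216]
wrist_force: [-0.0, 0.0, 0.4]
width: 0.0193
```

```bash
python3 - <<'E'
from h import *
im=tip(); cv2.imwrite("pics/w10.png",im[:,:,::-1].astype(np.uint8))
o=get_obs(); print(o["tool_pos"],o["ee_rot"])
plan(place(1,.12),RP)
E
```

```text
tip row 132 step 27.8 offset mm 20.5
[0.66198805 0.20081451 0.11904744] [ 3.13995188 -0.43424549 -0.21577677]
0.14 4.71 -0.37 0.006 -0.054 -0.028; -0.02 4.71 -0.41 0.006 -0.054 -0.028; -0.17 4.71 -0.43 0.006 -0.054 -0.028; -0.33 4.70 -0.45 0.006 -0.054 -0.028; -0.48 4.68 -0.46 0.006 -0.054 -0.028
-0.64 4.66 -0.45 0.006 -0.054 -0.028; -0.79 4.64 -0.45 0.006 -0.054 -0.028; -0.95 4.61 -0.43 0.006 -0.054 -0.028
```

{"api": "step_arm", "payload": {
  "increments": "0.15 4.7 -0.6 0.006 -0.054 -0.028; 0 4.7 -0.6 0.006 -0.054 -0.028; -0.15 4.7 -0.5 0.006 -0.054 -0.028; -0.3 4.7 -0.4 0.006 -0.054 -0.028; -0.5 4.7 -0.4 0.006 -0.054 -0.028"
}}

```text
time: 16.55
tool_pos: [0.6081, -0.0294, 0.144]
ee_rot: [3.129, -0.162, -0.07]
wrist_force: [0.9, -0.7, -0.1]
width: 0.0192
```

{"api": "step_arm", "payload": {
  "increments": "-0.6 4.65 -0.4 0.006 -0.054 -0.028; -0.8 4.65 -0.4 0.006 -0.054 -0.028; -0.9 4.6 -0.4 0.006 -0.054 -0.028; 0 0 0 0 0 0; 0 0 0 0 0 0"
}}

```text
time: 17.05
tool_pos: [0.5786, -0.1664, 0.1543]
ee_rot: [3.14, -0.001, 0.009]
wrist_force: [0.8, 1.2, -0.9]
width: 0.0194
```

```bash
python3 - <<'E'
from h import *
im=snapshot("wrist").astype(int); cv2.imwrite("pics/w11.png",im[:,:,::-1].astype(np.uint8))
for c in (319,322): print([(r,int(im[r,c].sum()//3),int(im[r,c,0]-im[r,c,2])) for r in range(158,196,2)])
o=get_obs(); print(o["tool_pos"],o["ee_rot"],place(1))
E
```

```text
[(158, 129, -9), (160, 128, -8), (162, 128, -9), (164, 128, -9), (166, 128, -9), (168, 129, -10), (170, 106, -3), (172, 153, -7), (174, 186, -15), (176, 100, 14), (178, 136, 14), (180, 142, 14), (182, 160, 15), (184, 169, 15), (186, 172, 14), (188, 175, 15), (190, 178, 15), (192, 179, 15), (194, 180, 16)]
[(158, 127, -9), (160, 128, -9), (162, 128, -9), (164, 128, -9), (166, 128, -9), (168, 128, -9), (170, 105, -3), (172, 151, -8), (174, 175, -14), (176, 103, 13), (178, 139, 13), (180, 144, 14), (182, 163, 16), (184, 172, 15), (186, 175, 15), (188, 178, 16), (190, 183, 15), (192, 184, 15), (194, 186, 15)]
[ 0.57866316 -0.16525623  0.15439671] [ 3.14039136e+00 -1.17274808e-03  1.08906449e-02] [ 0.5784 -0.1668  0.0312]
```

Tip at row 175.5, an offset of about +1 mm. Pressing B into place 1.

{"api": "step_arm", "payload": {
  "increments": "-0.1 0.1 4 0 0 0; 0 0 3 0 0 0; 0 0 1.6 0 0 0; 0 0 0 0 0 0"
}}

```text
time: 17.5
tool_pos: [0.5759, -0.1641, 0.0654]
ee_rot: [-3.141, 0.005, 0.014]
wrist_force: [0.6, 0.8, -0.8]
width: 0.0194
```

{"api": "step_arm", "payload": {
  "increments": "0 0 0.8 0 0 0; 0 0 0.8 0 0 0; 0 0 0.8 0 0 0; 0 0 0.8 0 0 0; 0 0 0.5 0 0 0"
}}

```text
time: 18.0
tool_pos: [0.5807, -0.1665, 0.0345]
ee_rot: [3.14, -0.008, 0.011]
wrist_force: [1.6, 6.0, 1.7]
width: 0.0193
```

{"api": "step_arm", "payload": {
  "increments": "0 0 0.2 0 0 0; 0 0 0 0 0 0; 0 0 0 0 0 0"
}}

```text
time: 18.3
tool_pos: [0.5806, -0.1656, 0.0333]
ee_rot: [3.142, -0.007, 0.012]
wrist_force: [-1.3, 5.8, 8.7]
width: 0.0192
```

{"api": "step_arm", "payload": {
  "increments": "0 0 0 0 0 0; 0 0 0 0 0 0; 0 0 0 0 0 0",
  "claw": 0.12
}}

```text
time: 18.6
tool_pos: [0.5783, -0.168, 0.0299]
ee_rot: [3.138, -0.002, 0.011]
wrist_force: [-0.4, 0.2, -0.6]
width: 0.0396
```

{"api": "step_arm", "payload": {
  "increments": "0 0 -2 0 0 0; 0 0 -4.5 0 0 0; 0 -2 -4.5 0 0 0; 0 -2 -4 0 0 0; 0 0 0 0 0 0"
}}

```text
time: 19.1
tool_pos: [0.5812, -0.1267, 0.1883]
ee_rot: [3.135, -0.016, 0.013]
wrist_force: [0.1, -0.6, 0.5]
width: 0.0411
```

```bash
python3 - <<'E'
from h import *
o=get_obs(); C=cam("wrist",o)
im=snapshot("wrist"); cv2.imwrite("pics/w12.png",im[:,:,::-1])
print(o["tool_pos"],o["ee_rot"])
print([proj(C,place(1)+[x,0,hold_point_z]).round(0) for x in (.065,-.065)])
plan(pre("A"),RT)
E
```

```text
[ 0.58120815 -0.12674363  0.18830623] [ 3.13506244 -0.01577148  0.01278662]
[array([365., 165.]), array([359., 300.])]
-0.08 -4.50 0.38 -0.005 0.047 0.025; -0.21 -4.49 0.35 -0.005 0.047 0.025; -0.34 -4.49 0.31 -0.005 0.047 0.025; -0.46 -4.48 0.27 -0.005 0.047 0.025; -0.59 -4.47 0.22 -0.005 0.047 0.025
-0.71 -4.45 0.17 -0.005 0.047 0.025; -0.83 -4.43 0.11 -0.005 0.047 0.025; -0.94 -4.41 0.05 -0.005 0.047 0.025; -1.05 -4.39 -0.02 -0.005 0.047 0.025
```

Next is tube A. The empty peg is on its far side.

{"api": "step_arm", "payload": {
  "increments": "-0.2 -4.5 0.4 -0.005 0.047 0.025; -0.3 -4.5 0.35 -0.005 0.047 0.025; -0.4 -4.5 0.3 -0.005 0.047 0.025; -0.5 -4.5 0.25 -0.005 0.047 0.025; -0.6 -4.5 0.2 -0.005 0.047 0.025"
}}

```text
time: 19.65
tool_pos: [0.5669, 0.0986, 0.158]
ee_rot: [3.128, -0.237, -0.115]
wrist_force: [1.2, 0.2, -0.4]
width: 0.0414
```

{"api": "step_arm", "payload": {
  "increments": "-0.7 -4.45 0.15 -0.005 0.047 0.025; -0.8 -4.45 0.1 -0.005 0.047 0.025; -0.95 -4.4 0 -0.005 0.047 0.025; -1.05 -4.4 0 -0.005 0.047 0.025; 0 0 0 0 0 0"
}}

```text
time: 20.15
tool_pos: [0.5597, 0.2826, 0.1409]
ee_rot: [3.139, -0.422, -0.208]
wrist_force: [-0.5, -0.4, -0.5]
width: 0.0413
```

{"api": "step_arm", "payload": {
  "increments": "0 0 0 0 0 0;0 0 0 0 0 0;0 0 0 0 0 0"
}}

```text
time: 20.45
tool_pos: [0.5637, 0.2761, 0.1457]
ee_rot: [-3.141, -0.427, -0.22]
wrist_force: [-0.7, -0.1, 0.0]
width: 0.0415
```

```bash
python3 - <<'E'
from h import *
o=get_obs(); print(o["tool_pos"],o["ee_rot"],o["width"])
plan(pre("A",0)-.002*Z[:,0],RT)
E
```

```text
[0.56374253 0.27609259 0.14570696] [-3.14080679 -0.42709753 -0.2199204 ] 0.04145454014570142
0.18 -0.09 3.48 0.000 0.005 -0.001; 0.17 -0.09 3.48 0.000 0.005 -0.001
```

{"api": "step_arm", "payload": {
  "increments": "0.15 -0.1 3.5 0 0.004 0; 0.15 -0.1 3.5 0 0.004 0; 0 0 0 0 0 0; 0 0 0 0 0 0"
}}

```text
time: 20.85
tool_pos: [0.5949, 0.2716, 0.0833]
ee_rot: [-3.141, -0.434, -0.22]
wrist_force: [0.1, 0.2, 0.8]
width: 0.0411
```

{"api": "step_arm", "payload": {
  "increments": "0 0 0 0 0 0; 0 0 0 0 0 0; 0 0 0 0 0 0; 0 0 0 0 0 0; 0 0 0 0 0 0",
  "claw": 1
}}

```text
time: 21.35
tool_pos: [0.5953, 0.2737, 0.0855]
ee_rot: [-3.139, -0.438, -0.218]
wrist_force: [-1.8, -1.0, 3.9]
width: 0.0192
```

{"api": "step_arm", "payload": {
  "increments": "1 0 0 0 0 0; 2 0 0 0 0 0; 2 0 0 0 0 0; 2 0 0 0 0 0; 2 0 0 0 0 0"
}}

```text
time: 21.85
tool_pos: [0.6746, 0.2556, 0.1211]
ee_rot: [-3.141, -0.434, -0.217]
wrist_force: [-0.7, -0.1, 0.0]
width: 0.019
```

{"api": "step_arm", "payload": {
  "increments": "0 0 0 0 0 0; 0 0 0 0 0 0"
}}

```text
time: 22.05
tool_pos: [0.6738, 0.2556, 0.1206]
ee_rot: [-3.141, -0.434, -0.218]
wrist_force: [0.3, -0.2, -1.2]
width: 0.0194
```

```bash
python3 - <<'E'
from h import *
o=get_obs(); print(o["tool_pos"],o["ee_rot"])
plan(place(0,.12),RP)
E
```

```text
[0.67378818 0.25555849 0.12058761] [-3.14055527 -0.43368584 -0.21787149]
-0.00 4.73 -0.43 0.006 -0.054 -0.028; -0.16 4.73 -0.45 0.006 -0.054 -0.028; -0.32 4.72 -0.47 0.006 -0.054 -0.028; -0.48 4.70 -0.48 0.006 -0.054 -0.028; -0.64 4.68 -0.47 0.006 -0.054 -0.028
-0.79 4.66 -0.46 0.006 -0.054 -0.028; -0.95 4.63 -0.45 0.006 -0.054 -0.028; -1.10 4.60 -0.42 0.006 -0.054 -0.028
```

{"api": "step_arm", "payload": {
  "increments": "0 4.7 -0.6 0.006 -0.054 -0.028; -0.15 4.7 -0.6 0.006 -0.054 -0.028; -0.3 4.7 -0.5 0.006 -0.054 -0.028; -0.5 4.7 -0.5 0.006 -0.054 -0.028; -0.65 4.7 -0.4 0.006 -0.054 -0.028"
}}

```text
time: 22.55
tool_pos: [0.6112, 0.0268, 0.1429]
ee_rot: [3.131, -0.161, -0.07]
wrist_force: [1.0, -0.7, 0.5]
width: 0.0193
```

{"api": "step_arm", "payload": {
  "increments": "-0.8 4.65 -0.4 0.006 -0.054 -0.028; -0.95 4.65 -0.4 0.006 -0.054 -0.028; -1.1 4.6 -0.4 0.006 -0.054 -0.028; 0 0 0 0 0 0; 0 0 0 0 0 0"
}}

```text
time: 23.05
tool_pos: [0.5764, -0.11, 0.1525]
ee_rot: [-3.141, -0.0, 0.009]
wrist_force: [1.1, 0.0, -0.2]
width: 0.0191
```

```bash
python3 - <<'E'
from h import *
im=snapshot("wrist").astype(int); cv2.imwrite("pics/w13.png",im[:,:,::-1].astype(np.uint8))
for c in (319,322): print([(r,int(im[r,c].sum()//3),int(im[r,c,0]-im[r,c,2])) for r in range(158,196,2)])
o=get_obs(); print(o["tool_pos"],o["ee_rot"],place(0))
E
```

```text
[(158, 126, -13), (160, 126, -13), (162, 126, -13), (164, 126, -12), (166, 126, -12), (168, 116, -9), (170, 140, 4), (172, 176, -15), (174, 144, -9), (176, 121, 14), (178, 133, 13), (180, 146, 14), (182, 162, 16), (184, 165, 16), (186, 168, 16), (188, 172, 15), (190, 175, 15), (192, 175, 16), (194, 176, 16)]
[(158, 126, -11), (160, 127, -11), (162, 126, -12), (164, 127, -13), (166, 127, -12), (168, 116, -9), (170, 144, 3), (172, 173, -15), (174, 142, -10), (176, 122, 14), (178, 135, 14), (180, 149, 14), (182, 165, 16), (184, 169, 15), (186, 172, 15), (188, 175, 15), (190, 179, 16), (192, 180, 15), (194, 182, 16)]
[ 0.5764901  -0.10890706  0.152563  ] [-3.14056866e+00 -3.35067218e-04  1.04685360e-02] [ 0.5778 -0.1108  0.0312]
```

View pics/w13.png

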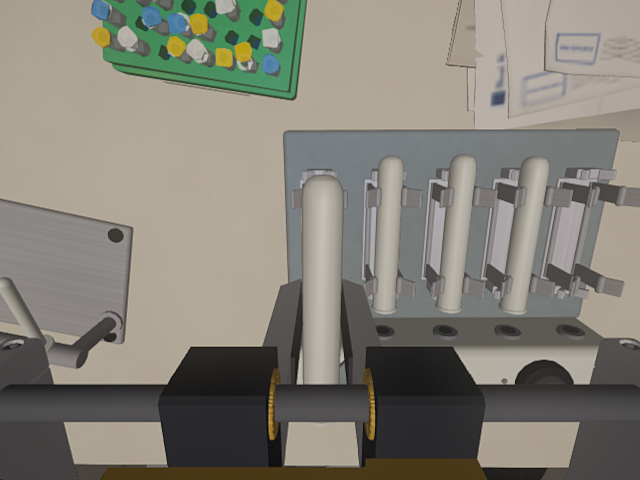

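B, C and D lie aligned (tips at rows 155, 154 and 156). Tube A is held centred, tip at row 175. Pressing it into place 0.

{"api": "step_arm", "payload": {
  "increments": "0 0.15 4 0 0 0; 0 0 3 0 0 0; 0 0 1.5 0 0 0; 0 0 0 0 0 0"
}}

```text
time: 23.5
tool_pos: [0.5752, -0.1091, 0.0653]
ee_rot: [-3.14, 0.004, 0.013]
wrist_force: [0.0, 0.9, -0.1]
width: 0.0194
```

{"api": "step_arm", "payload": {
  "increments": "0 0 0.8 0 0 0; 0 0 0.8 0 0 0; 0 0 0.8 0 0 0; 0 0 0.8 0 0 0; 0 0 0.5 0 0 0"
}}

```text
time: 24.0
tool_pos: [0.5798, -0.1099, 0.0343]
ee_rot: [-3.139, -0.008, 0.011]
wrist_force: [-2.1, 9.1, 21.0]
width: 0.0191
```

{"api": "step_arm", "payload": {
  "increments": "0 0 0.2 0 0 0; 0 0 0 0 0 0; 0 0 0 0 0 0"
}}

```text
time: 24.3
tool_pos: [0.5798, -0.1095, 0.0338]
ee_rot: [-3.139, -0.008, 0.011]
wrist_force: [-2.6, 6.5, 12.3]
width: 0.0192
```

{"api": "step_arm", "payload": {
  "increments": "0 0 0 0 0 0; 0 0 0 0 0 0; 0 0 0 0 0 0",
  "claw": 0.12
}}

```text
time: 24.6
tool_pos: [0.5771, -0.112, 0.0291]
ee_rot: [3.141, -0.001, 0.01]
wrist_force: [-0.5, -0.5, 0.3]
width: 0.0394
```

{"api": "step_arm", "payload": {
  "increments": "0 0 -2 0 0 0; 0 0 -4.5 0 0 0; 0 0 -3 0 0 0; 0 0 0 0 0 0; 0 0 0 0 0 0",
  "claw": 0.12
}}

```text
time: 25.1
tool_pos: [0.5773, -0.112, 0.1245]
ee_rot: [3.141, -0.002, 0.01]
wrist_force: [0.4, -0.4, 0.8]
width: 0.0413
```

{"api": "step_arm", "payload": {
  "increments": "0 0 0 0 0 0; 0 0 0 0 0 0; 0 0 0 0 0 0; 0 0 0 0 0 0; 0 0 0 0 0 0",
  "claw": 1
}}

```text
time: 25.6
tool_pos: [0.5771, -0.1114, 0.124]
ee_rot: [3.142, -0.001, 0.01]
wrist_force: [0.0, 0.6, 0.4]
width: 0.0046
```

```bash
python3 - <<'E'
from h import *
o=get_obs(); print(o["tool_pos"],o["ee_rot"],o["width"])
for k in range(4): p=place(k); p[2]=.075; plan(p,RP,n=2)
E
```

```text
[ 0.57706468 -0.11142254  0.12400158] [ 3.14150738e+00 -8.64877099e-04  1.04266264e-02] 0.004558704103122833
0.03 -0.03 2.45 0.000 -0.000 -0.001; 0.04 -0.03 2.45 0.000 -0.000 -0.001
0.04 2.77 2.45 0.000 -0.000 -0.001; 0.03 2.77 2.45 0.000 -0.000 -0.001
0.04 5.57 2.45 0.000 -0.000 -0.001; 0.03 5.57 2.45 0.000 -0.000 -0.001
0.04 8.37 2.45 0.000 -0.000 -0.001; 0.03 8.37 2.45 0.000 -0.000 -0.001
```

Now a touch check of each seated height with closed fingers (tube top should be at z≈0.060), which also serves as a light press.

{"api": "step_arm", "payload": {
  "increments": "0 0 4 0 0 0; 0 0 1.6 0 0 0; 0 0 0.4 0 0 0; 0 0 0.4 0 0 0; 0 0 0 0 0 0"
}}

```text
time: 26.1
tool_pos: [0.578, -0.1117, 0.0614]
ee_rot: [3.141, -0.003, 0.01]
wrist_force: [0.8, 0.1, 0.3]
width: 0.0002
```

{"api": "step_arm", "payload": {
  "increments": "0 0 0.3 0 0 0; 0 0 0 0 0 0"
}}

```text
time: 26.3
tool_pos: [0.5788, -0.112, 0.0603]
ee_rot: [3.14, -0.006, 0.01]
wrist_force: [-0.5, -0.1, 4.4]
width: 0.0005
```

{"api": "step_arm", "payload": {
  "increments": "0 0 -3 0 0 0; 0 2.8 0 0 0 0; 0 2.8 0 0 0 0; 0 0 1 0 0 0;  0 0 1 0 0 0"
}}

```text
time: 26.8
tool_pos: [0.5785, -0.1679, 0.0679]
ee_rot: [3.141, -0.004, 0.009]
wrist_force: [-0.6, -0.6, -0.5]
width: 0.0007
```

{"api": "step_arm", "payload": {
  "increments": "0 0 0.5 0 0 0; 0 0 0.5 0 0 0; 0 0 0 0 0 0"
}}

```text
time: 27.1
tool_pos: [0.5774, -0.1666, 0.0601]
ee_rot: [3.141, -0.001, 0.012]
wrist_force: [-5.7, 1.0, 12.2]
width: 0.0006
```

{"api": "step_arm", "payload": {
  "increments": "0 0 -3 0 0 0; 0 2.8 0 0 0 0; 0 2.8 0 0 0 0; 0 0 1 0 0 0;  0 0 1 0 0 0"
}}

```text
time: 27.6
tool_pos: [0.5785, -0.2226, 0.0666]
ee_rot: [-3.141, -0.001, 0.01]
wrist_force: [-0.1, -0.1, -1.4]
width: 0.0001
```

{"api": "step_arm", "payload": {
  "increments": "0 0 0.5 0 0 0; 0 0 0.5 0 0 0; 0 0 0 0 0 0"
}}

```text
time: 27.9
tool_pos: [0.5777, -0.2217, 0.0601]
ee_rot: [-3.141, 0.0, 0.012]
wrist_force: [-6.4, 2.8, 12.9]
width: 0.0005
```

{"api": "step_arm", "payload": {
  "increments": "0 0 -3 0 0 0; 0 2.8 0 0 0 0; 0 2.8 0 0 0 0; 0 0 1 0 0 0;  0 0 1 0 0 0"
}}

```text
time: 28.4
tool_pos: [0.5789, -0.2784, 0.0663]
ee_rot: [-3.14, -0.001, 0.011]
wrist_force: [0.2, -0.1, -0.3]
width: 0.0006
```

{"api": "step_arm", "payload": {
  "increments": "0 0 0.5 0 0 0; 0 0 0.5 0 0 0; 0 0 0 0 0 0"
}}

```text
time: 28.7
tool_pos: [0.5782, -0.2776, 0.0601]
ee_rot: [-3.141, 0.0, 0.012]
wrist_force: [-5.9, 2.5, 12.7]
width: 0.0002
```

{"api": "step_arm", "payload": {
  "increments": "0 0 -4 0 0 0; 0 0 -5 0 0 0; 0 0 -4 0 0 0; 0 0 0 0 0 0"
}}

```text
time: 29.1
tool_pos: [0.582, -0.2795, 0.1957]
ee_rot: [3.135, -0.014, 0.012]
wrist_force: [0.3, 0.8, 0.3]
width: 0.0005
```

All four tube tops read z = 0.0601, so all are fully seated. Next, a look at the dial from closer by.

```bash
python3 - <<'E'
from h import *
plan([.41,-.17,.22],RP)
E
```

```text
-3.41 -2.23 -0.55 0.001 -0.003 0.000; -3.41 -2.23 -0.53 0.001 -0.003 0.000; -3.41 -2.23 -0.52 0.001 -0.003 0.000; -3.41 -2.23 -0.51 0.001 -0.003 0.000; -3.41 -2.23 -0.50 0.001 -0.003 0.000
```

{"api": "step_arm", "payload": {
  "increments": "-3.4 -2.25 -0.5 0 -0.003 0; -3.4 -2.25 -0.5 0 -0.003 0; -3.4 -2.25 -0.5 0 -0.003 0; -3.4 -2.25 -0.5 0 -0.003 0; -3.4 -2.25 -0.5 0 -0.003 0",
  "claw": 0.1
}}

```text
time: 29.6
tool_pos: [0.4059, -0.1665, 0.2113]
ee_rot: [-3.14, 0.016, 0.012]
wrist_force: [0.2, 0.3, 1.3]
width: 0.0372
```

{"api": "step_arm", "payload": {
  "increments": "0 0 0 0 0 0; 0 0 0 0 0 0; 0 0 0 0 0 0"
}}

```text
time: 29.9
tool_pos: [0.4083, -0.1686, 0.2123]
ee_rot: [-3.141, 0.014, 0.011]
wrist_force: [1.2, 0.6, 0.6]
width: 0.0422
```

```bash
python3 - <<'E'
from h import *
o=get_obs(); C=cam("wrist",o); np.save("w14o.npy",np.r_[o["tool_pos"],o["ee_rot"]])
im=snapshot("wrist")[:,:,::-1]; cv2.imwrite("pics/w14.png",im)
print(o["tool_pos"],o["ee_rot"],proj(C,(.46,-.1486,.112)),proj(C,(.46,-.3,.095)))
cv2.imwrite("pics/w14c.png",cv2.resize(im[90:350,220:520],None,fx=2.3,fy=2.3,interpolation=cv2.INTER_CUBIC))
E
```

```text
[ 0.40832636 -0.16862957  0.21227107] [-3.14131604  0.01419733  0.01104282] [294.23874021 176.7892335 ] [479.08360884 176.06012013]
```

View pics/w14c.png

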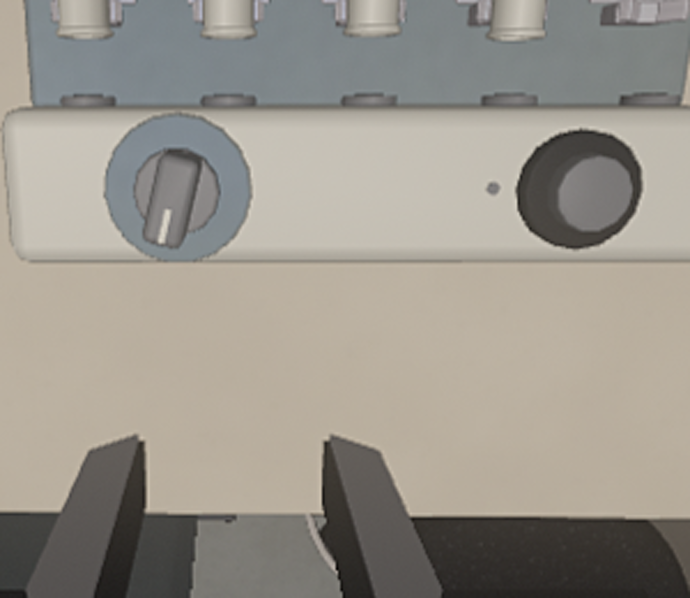

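Bar of the dial: top face from crop (178,155) to (163,242), so its line has a yaw of about −0.17. The button's top is at crop (596,193).

```bash
python3 - <<'E'
from h import *
v=np.load("w14o.npy"); C=cam("wrist",dict(tool_pos=v[:3],ee_rot=v[3:]))
g=lambda X,Y:(220+X/2.3,90+Y/2.3)
a=atz(C,*g(180,155),.119); b=atz(C,*g(164,243),.119); print(a,b,(a+b)/2,np.linalg.norm(a-b),np.arctan2(a[1]-b[1],a[0]-b[0]))
print("disc",atz(C,*g(178,187),.078),"btn",atz(C,*g(596,193),.095),"btnring",atz(C,*g(579,189),.08))
o=get_obs(); print(o["joint_positions"].round(2))
plan([.458,-.150,.17],(np.pi,0,-.17)); plan([.458,-.150,.17],(np.pi,0,-.17+np.pi),n=23)
E
```

```text
[ 0.4751973  -0.15231833  0.119     ] [ 0.44640043 -0.14666379  0.119     ] [ 0.46079887 -0.14949106  0.119     ] 0.029346780498396945 -0.19389295576604357
disc [ 0.46075719 -0.14887851  0.078     ] btn [ 0.46174943 -0.29979114  0.095     ] btnring [ 0.46160339 -0.29981005  0.08      ]
[-0.51 -0.15  1.59 -0.01  1.72  1.04]
2.52 -0.91 2.08 0.000 0.007 0.090; 2.41 -1.14 2.09 0.000 0.007 0.090
0.22 -0.08 0.18 -0.001 0.000 -0.129; 0.23 -0.05 0.18 -0.001 0.000 -0.129; 0.23 -0.02 0.18 -0.001 0.000 -0.129; 0.23 0.01 0.18 -0.001 0.000 -0.129; 0.23 0.04 0.18 -0.001 0.000 -0.129
0.22 0.07 0.18 -0.001 0.000 -0.129; 0.21 0.10 0.18 -0.001 0.000 -0.129; 0.20 0.12 0.18 -0.001 0.000 -0.129; 0.18 0.15 0.18 -0.001 0.000 -0.129; 0.16 0.17 0.18 -0.001 0.000 -0.129
0.14 0.19 0.18 -0.001 0.000 -0.129; 0.11 0.20 0.18 -0.001 0.000 -0.129; 0.09 0.22 0.18 -0.001 0.000 -0.129; 0.06 0.22 0.18 -0.001 0.000 -0.129; 0.03 0.23 0.18 -0.001 0.000 -0.129
-0.00 0.23 0.18 -0.001 0.000 -0.129; -0.03 0.23 0.18 -0.001 0.000 -0.129; -0.06 0.22 0.18 -0.001 0.000 -0.129; -0.09 0.21 0.18 -0.001 0.000 -0.129; -0.11 0.20 0.18 -0.001 0.000 -0.129
-0.14 0.18 0.18 -0.001 0.000 -0.129; -0.16 0.16 0.18 -0.001 0.000 -0.129; -0.18 0.14 0.18 -0.001 0.000 -0.129
```

Dial axis at (0.461, −0.149). Joint 6 would run out at the stop, so I'll turn the wrist half round first.

{"api": "step_arm", "payload": {
  "increments": "0 0 0 0 0 -0.14; 0 0 0 0 0 -0.14; 0 0 0 0 0 -0.14; 0 0 0 0 0 -0.14; 0 0 0 0 0 -0.14"
}}

```text
time: 30.45
tool_pos: [0.4086, -0.1693, 0.2123]
ee_rot: [-3.131, 0.011, 0.716]
wrist_force: [0.3, -0.3, 0.5]
width: 0.0423
```

{"api": "step_arm", "payload": {
  "increments": "0 0 0 0 0 -0.14; 0 0 0 0 0 -0.14; 0 0 0 0 0 -0.14; 0 0 0 0 0 -0.14; 0 0 0 0 0 -0.14"
}}

```text
time: 30.95
tool_pos: [0.4086, -0.1693, 0.2123]
ee_rot: [-3.127, 0.002, 1.416]
wrist_force: [0.1, 1.2, 0.5]
width: 0.0426
```

{"api": "step_arm", "payload": {
  "increments": "0 0 0 0 0 -0.14; 0 0 0 0 0 -0.14; 0 0 0 0 0 -0.14; 0 0 0 0 0 -0.14; 0 0 0 0 0 -0.14"
}}

```text
time: 31.45
tool_pos: [0.4086, -0.1693, 0.2123]
ee_rot: [-3.129, -0.008, 2.116]
wrist_force: [-0.3, 0.3, -0.5]
width: 0.0421
```

{"api": "step_arm", "payload": {
  "increments": "0 0 0 0 0 -0.14; 0 0 0 0 0 -0.14; 0 0 0 0 0 -0.14; 0 0 0 0 0 -0.14; 0 0 0 0 0 -0.14"
}}

```text
time: 31.95
tool_pos: [0.4086, -0.1693, 0.2123]
ee_rot: [-3.137, -0.014, 2.816]
wrist_force: [0.5, 0.8, 0.3]
width: 0.0423
```

{"api": "step_arm", "payload": {
  "increments": "0 0 0 0 0 -0.13; 0 0 0 0 0 0; 0 0 0 0 0 0"
}}

```text
time: 32.25
tool_pos: [0.4083, -0.169, 0.2126]
ee_rot: [-3.139, -0.014, 2.938]
wrist_force: [0.6, -0.3, 0.2]
width: 0.0421
```

```bash
python3 - <<'E'
from h import *
o=get_obs(); print(o["joint_positions"].round(2))
plan([.461,-.1492,.15],(np.pi,0,-.19+np.pi))
E
```

```text
[-0.52 -0.15  1.58 -0.01  1.72 -1.88]
-2.43 1.51 3.09 -0.001 -0.007 -0.007; -2.41 1.49 3.11 -0.001 -0.007 -0.007
```

{"api": "step_arm", "payload": {
  "increments": "-2.4 1.5 3.1 0 -0.007 -0.007; -2.4 1.5 3.1 0 -0.007 -0.007; 0 0 0 0 0 0; 0 0 0 0 0 0"
}}

```text
time: 32.65
tool_pos: [0.4597, -0.1487, 0.1499]
ee_rot: [-3.139, -0.002, 2.954]
wrist_force: [-0.2, 1.7, 0.6]
width: 0.0421
```

```bash
python3 - <<'E'
from h import *
o=get_obs(); print(o["tool_pos"],o["ee_rot"])
plan([.461,-.1492,.0935],(np.pi,0,-.19+np.pi))
E
```

```text
[ 0.45974681 -0.14865188  0.14989756] [-3.13878702e+00 -2.02846953e-03  2.95390424e+00]
-0.07 -0.01 2.82 -0.001 -0.001 0.001; -0.07 -0.01 2.82 -0.001 -0.001 0.001
```

{"api": "step_arm", "payload": {
  "increments": "-0.07 0 2.8 0 0 0; -0.07 0 2.7 0 0 0; 0 0 0 0 0 0; 0 0 0 0 0 0"
}}

```text
time: 33.05
tool_pos: [0.4618, -0.15, 0.0974]
ee_rot: [-3.138, 0.003, 2.953]
wrist_force: [0.5, 0.2, 0.1]
width: 0.0426
```

{"api": "step_arm", "payload": {
  "increments": "0 0 0 0 0 0; 0 0 0 0 0 0; 0 0 0 0 0 0; 0 0 0 0 0 0; 0 0 0 0 0 0",
  "claw": 1
}}

```text
time: 33.55
tool_pos: [0.4625, -0.1472, 0.0969]
ee_rot: [3.14, 0.003, 2.955]
wrist_force: [0.0, 4.4, 4.5]
width: 0.014
```

{"api": "step_arm", "payload": {
  "increments": "0 0 0 0 0 0.1; 0 0 0 0 0 0.1; 0 0 0 0 0 0.1; 0 0 0 0 0 0.1; 0 0 0 0 0 0.1"
}}

```text
time: 34.05
tool_pos: [0.4622, -0.1479, 0.0969]
ee_rot: [3.141, 0.002, 2.451]
wrist_force: [-0.9, 3.0, 2.8]
width: 0.0141
```

{"api": "step_arm", "payload": {
  "increments": "0 0 0 0 0 0.1; 0 0 0 0 0 0.1; 0 0 0 0 0 0.1; 0 0 0 0 0 0.1; 0 0 0 0 0 0.1"
}}

```text
time: 34.55
tool_pos: [0.4615, -0.1484, 0.0969]
ee_rot: [-3.141, 0.002, 1.951]
wrist_force: [-2.4, 2.1, 4.6]
width: 0.0137
```

```bash
python3 - <<'E'
from h import *
o=get_obs(); print(o["ee_rot"],o["wrist_torque"],o["wrist_force"],o["joint_torque"][5],o["width"])
E
```

```text
[-3.14135123e+00  1.88415600e-03  1.95092521e+00] [0.4725837  0.36979227 0.03910392] [-2.44863586  2.10654655  4.6085376 ] -0.7809475623071194 0.013727068969216234
```

{"api": "step_arm", "payload": {
  "increments": "0 0 0 0 0 0.06; 0 0 0 0 0 0.06; 0 0 0 0 0 0.03; 0 0 0 0 0 0"
}}

```text
time: 34.95
tool_pos: [0.4613, -0.1485, 0.0969]
ee_rot: [-3.141, 0.002, 1.805]
wrist_force: [-3.3, 2.3, 5.4]
width: 0.0141
```

```bash
python3 - <<'E'
from h import *
o=get_obs(); print(o["ee_rot"],o["wrist_torque"],o["wrist_force"],o["joint_torque"][5],o["width"])
E
```

```text
[-3.14113320e+00  1.95024124e-03  1.80486777e+00] [0.47985166 0.40213075 0.090982  ] [-3.27198512  2.27465875  5.38850929] 0.2665303833782673 0.014126490661565332
```

{"api": "step_arm", "payload": {
  "increments": "0 0 0 0 0 0.05; 0 0 0 0 0 0.05; 0 0 0 0 0 0"
}}

```text
time: 35.25
tool_pos: [0.4614, -0.1489, 0.0969]
ee_rot: [-3.141, 0.003, 1.707]
wrist_force: [-2.3, 2.4, 5.9]
width: 0.0148
```

```bash
python3 - <<'E'
from h import *
o=get_obs(); print(o["ee_rot"],o["wrist_torque"],o["wrist_force"],o["joint_torque"][5],o["width"])
E
```

```text
[-3.14129550e+00  3.07245015e-03  1.70667767e+00] [0.32003018 0.46215941 0.70947012] [-2.29588426  2.35135077  5.94797916] 0.9604207053780556 0.014803593531677728
```

{"api": "step_arm", "payload": {
  "increments": "0 0 0 0 0 0.05; 0 0 0 0 0 0.05; 0 0 0 0 0 0"
}}

```text
time: 35.55
tool_pos: [0.4616, -0.1495, 0.0969]
ee_rot: [3.141, 0.004, 1.607]
wrist_force: [-2.7, -0.5, 5.0]
width: 0.016
```

```bash
python3 - <<'E'
from h import *
o=get_obs(); print(o["ee_rot"],o["wrist_torque"],o["wrist_force"],o["joint_torque"][5],o["width"])
E
```

```text
[3.14123045 0.00443162 1.60705398] [0.0840983  0.47109015 0.8469602 ] [-2.65438838 -0.50020997  4.96562622] 1.0575742274522781 0.01597535295379776
```

The wrist moment rose to 0.85 N·m and the jaws started slipping on the bar, so the dial is at its stop. Releasing it.

{"api": "step_arm", "payload": {
  "increments": "0 0 0 0 0 0; 0 0 0 0 0 0; 0 0 0 0 0 0",
  "claw": 0.1
}}

```text
time: 35.85
tool_pos: [0.4615, -0.1491, 0.0953]
ee_rot: [3.142, 0.003, 1.604]
wrist_force: [0.2, 0.2, -0.8]
width: 0.0362
```

{"api": "step_arm", "payload": {
  "increments": "0 0 -3 0 0 0; 0 0 -4 0 0 0; 0 0 -4 0 0 0; 0 0 0 0 0 0; 0 0 0 0 0 0"
}}

```text
time: 36.35
tool_pos: [0.4621, -0.1491, 0.2065]
ee_rot: [3.139, 0.004, 1.604]
wrist_force: [0.4, 0.4, -0.7]
width: 0.0421
```

```bash
python3 - <<'E'
from h import *
o=get_obs(); print(o["tool_pos"],o["ee_rot"])
C=cam("top")
im=snapshot("top")[:,:,::-1]; cv2.imwrite("pics/t2.png",im)
plan([.4615,-.2998,.14],(np.pi,0,1.6))
E
```

```text
[ 0.4620725  -0.14912607  0.20650612] [3.13925824 0.00406786 1.60436065]
-3.77 -0.12 1.63 -0.000 0.001 0.001; -3.77 -0.12 1.63 -0.000 0.001 0.001; -3.77 -0.11 1.63 -0.000 0.001 0.001; -3.77 -0.11 1.62 -0.000 0.001 0.001
```

{"api": "step_arm", "payload": {
  "increments": "-3.75 -0.1 1.6 0 0 0; -3.75 -0.1 1.6 0 0 0; -3.75 -0.1 1.6 0 0 0; -3.75 -0.1 1.6 0 0 0; 0 0 0 0 0 0",
  "claw": 1
}}

```text
time: 36.9
tool_pos: [0.4595, -0.301, 0.1359]
ee_rot: [-3.133, -0.002, 1.6]
wrist_force: [0.4, -0.2, 0.7]
width: 0.0063
```

{"api": "step_arm", "payload": {
  "increments": "0 0 0 0 0 0; 0 0 0 0 0 0"
}}

```text
time: 37.1
tool_pos: [0.4625, -0.298, 0.1416]
ee_rot: [-3.141, 0.002, 1.605]
wrist_force: [-0.5, -0.2, 0.6]
width: 0.0005
```

```bash
python3 - <<'E'
from h import *
o=get_obs(); C=cam("wrist",o); print(o["tool_pos"],o["ee_rot"],o["width"])
im=snapshot("wrist")[:,:,::-1]; cv2.imwrite("pics/w15.png",im)
print(proj(C,(.461,-.149,.119)),[proj(C,(.461+.015*np.cos(t),-.149+.015*np.sin(t),.119)).round(0) for t in (-1.34,np.pi-1.34)])
plan([.4615,-.2998,.1],(np.pi,0,1.6))
E
```

```text
[ 0.4624516  -0.29798699  0.14160599] [-3.14105124e+00  1.67732742e-03  1.60517126e+00] 0.0004979946975798299
[330.22936893  -5.26021006] [array([336.,  29.]), array([324., -41.])]
-0.17 -0.14 4.23 0.000 0.003 0.006
```

View pics/w15.png

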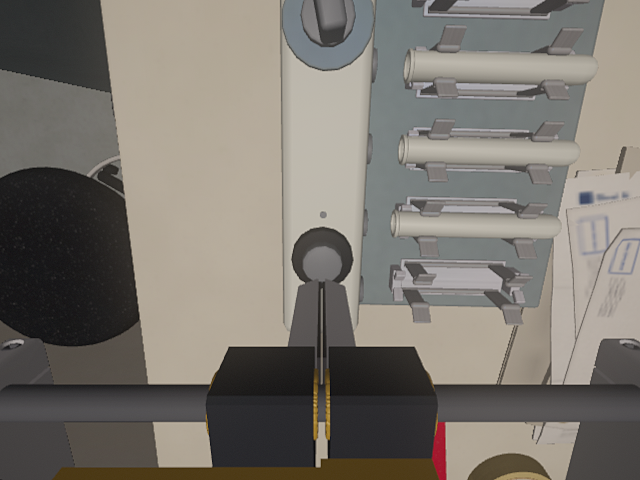

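The picture shows the dial bar now pointing along −y (bar end near (332,38), consistent with full turn), tubes in their clips, and the button at (323,262) under the fingers. Pressing.

{"api": "step_arm", "payload": {
  "increments": "-0.15 -0.1 3 0 0 0; 0 0 1.2 0 0 0; 0 0 0.5 0 0 0; 0 0 0.4 0 0 0; 0 0 0.4 0 0 0"
}}

```text
time: 37.65
tool_pos: [0.4618, -0.3, 0.0908]
ee_rot: [3.141, 0.003, 1.605]
wrist_force: [-9.2, 8.4, 25.6]
width: 0.0005
```

{"api": "step_arm", "payload": {
  "increments": "0 0 0.3 0 0 0; 0 0 0 0 0 0"
}}

```text
time: 37.85
tool_pos: [0.4618, -0.3, 0.0909]
ee_rot: [3.14, 0.004, 1.605]
wrist_force: [-9.2, 8.6, 24.0]
width: 0.0005
```

```bash
python3 - <<'E'
from h import *
o=get_obs(); print(o["tool_pos"],o["wrist_force"])
E
```

```text
[ 0.46182513 -0.30000722  0.09086781] [-9.15501051  8.55632324 24.03819938]
```

The force is 24 N with no further travel, so the button is bottomed out (it needs about 5 N). Releasing and backing away.

{"api": "step_arm", "payload": {
  "increments": "0 0 -1 0 0 0; 0 0 -2 0 0 0; 0 0 -4 0 0 0; 0 0 -4 0 0 0; 0 0 -4 0 0 0"
}}

```text
time: 38.35
tool_pos: [0.4619, -0.3005, 0.2365]
ee_rot: [3.14, 0.005, 1.605]
wrist_force: [0.5, -0.7, 0.4]
width: -0.0
```

{"api": "step_arm", "payload": {
  "increments": "0 0 -4 0 0 0; -2 2 -3 0 0 0; -3 3 -2 0 0 0; -3 3 0 0 0 0; 0 0 0 0 0 0"
}}

```text
time: 38.85
tool_pos: [0.5474, -0.3809, 0.3191]
ee_rot: [-3.139, 0.001, 1.603]
wrist_force: [-0.2, 0.5, -2.9]
width: 0.0002
```

```bash
python3 - <<'E'
from h import *
o=get_obs(); print(o["tool_pos"],o["ee_rot"],o["wrist_force"])
im=snapshot("wrist")[:,:,::-1]; cv2.imwrite("pics/w16.png",im)
t=snapshot("top")[:,:,::-1]; c=cv2.resize(t[190:290,180:540],(640,178),interpolation=cv2.INTER_CUBIC)
cv2.imwrite("pics/final.png",np.vstack([cv2.resize(im,(540,405)),cv2.resize(c,(540,150))]))
E
```

```text
[ 0.54740887 -0.38091114  0.31914404] [-3.13877437e+00  9.56492212e-04  1.60339417e+00] [-0.21129877  0.47677692 -2.91918541]
```

View pics/final.png

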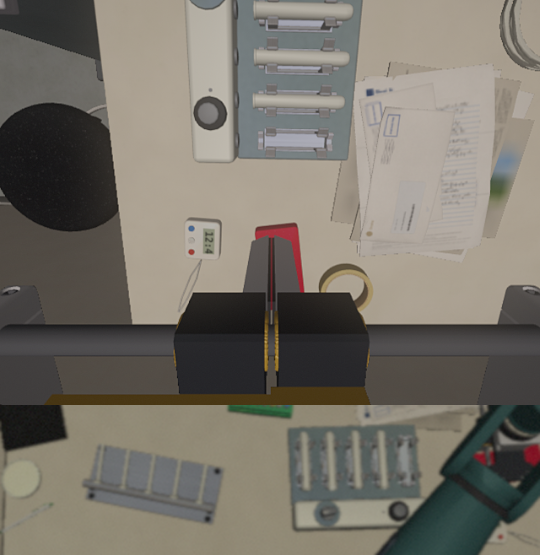

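The final view shows an empty rack, four tubes in places 0 to 3, the dial turned, the button back up, and the timer and dish where they were. Handing in.

```bash
python3 -c "
from bench import *
print(close_job())"
```

```text
the job is handed in; nothing more can be done
None
```

I moved all four tubes from the draining rack (the fifth peg was empty) into clip places 0 to 3, with their mouths toward the air housing. Then I turned the dial clockwise to its stop, pressed the start button and let it come back up. The job is handed in at about 39 s on the robot's clock; no verdict came back.

- **Tubes:** touching each one with closed fingers gave the same top height, 0.060 m, which is full seating. In the pictures they are centred to within about 1–2 mm.
- **Dial:** the wrist moment rose from 0.1 to 0.85 N·m and the jaws slipped on the bar, which shows it was at its stop. The last close picture fits a full turn.
- **Button:** it stopped moving under 24 N, which I took as fully pressed, since about 5 N is enough. The jaws halted 4 mm below the nominal button height, not the full 6 mm. I put this down to the approximate heights. I saw no direct reading of the button's travel.
- **Bystanders:** the timer and petri dish were still standing in the final picture, and nothing was in contact with the robot.

One check failed along the way: my automatic reading of the tube-tip position was wrong twice, once fixing on the clip rest. I read those positions from the pictures or pixel values instead.

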